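# Level the gear case, fit its covers, put the wedge away

### The job

Take the wooden wedge from its green tray and slide it under the free edge of the gear case until the pointer stands at the red line, and let go of it. With the case propped level like that, fit every cover plate that is there into the pocket of its own colour and outline, fully home. Then draw the wedge out so that the case comes down on its stop, lay the wedge flat in its tray again, covers still home, and leave the can, tape and carton alone.

Things in the scene. Friction and masses are not known exactly. Their poses are not given: they have to be found in the camera images.
- lane_mouth (a point): fixed point on the bench below the middle of the lifting bar. x along the bar, y outward, away from the case's hinge, z up: the wedge goes in along -y. The way in is clear 75 mm to each side of it and 200 mm inward
- lifting_bar (a point): middle of the axis of the round steel bar (radius 8 mm, 190 mm long) under the case's free edge, 216 mm from the hinge. Its underside is 13 mm over the bench when the case hangs down, 33 mm when it is level
- red_line (a point): middle of the red line on the white gauge post (22 x 36 x 95 mm, other graduations 8 mm apart), 120 mm to +x of lane_mouth, 55 mm over the bench; fixed
- pointer (a point): tip of the black pointer on the case's free edge, beside the gauge post. It moves up and down with the case: about 20 mm below the red line when the case hangs down on its stop, level with the line when the case is level
- gear_case (a joint): tilt, rad, of the grey gear case, a flat block 216 x 220 x 32 mm hinged along one side between two red cheeks of its fixed stand: 0 level, -0.093 hanging down on its stop, positive too high. The case weighs 1.3 kg and falls back by itself when not propped; about 6 N at the bar lifts it. Its top is 72 mm over the bench when level
- wedge: pale wooden levelling wedge, 160 mm long (x), 50 mm wide, thin end at +x, 0.22 kg; origin at the centre of its flat underside, z up. Its top rises from 8 mm at x = +80 mm by 0.28 mm per mm, to 40 mm at x = -35 mm. The case is level with the thin end about 88 mm past lane_mouth, so the origin 8 mm inward of it. It holds by friction when let go. Starts in its tray
- wedge_grip (a point): middle of the wedge's orange grip block, 44 mm long (wedge x), 20 mm wide (y), from 8 to 60 mm over the wedge's underside; this point is at x = -58 mm, 34 mm over the underside
- wedge_tray_in (a point): centre of the inner floor of the wedge's green tray, fixed; floor 4 mm over the bench, inside 192 x 82 mm, long along its x axis; walls 4 mm thick, rim 16 mm over the bench
- red_cover: red cover plate, 12 mm thick: a bar 84 mm long (x) and 36 mm wide with a tab 28 mm (x) x 22 mm standing out of one long side, flush with the bar's end at +x, on the +y side: its centre at (28, 29) mm. Origin at the centre of the bar's underside, z up. On top a black grip rib 50 mm long (x), 14 mm wide (y), from 12 to 44 mm over the underside, centred on the origin. About 0.16 kg. May be absent
- red_cover_tab (a point): centre of the underside of the red cover's tab
- red_pocket (a point): red-floored cutout pocket in the top of the gear case, 12 mm deep, of the red cover's outline with 2 mm room on every side: this point is on its floor where the cover's origin comes, and its axes are those of the seated cover. It tilts with the case
- red_pocket_tab (a point): point on the red pocket's floor where the centre of the cover's tab comes
- blue_cover: blue cover plate, 12 mm thick: a bar 84 mm long (x) and 36 mm wide with a tab 28 mm (x) x 22 mm standing out of one long side, flush with the bar's end at +x, on the -y side: its centre at (28, -29) mm, so it is the mirror image of the red one. Origin at the centre of the bar's underside, z up. On top a black grip rib 50 mm long (x), 14 mm wide (y), from 12 to 44 mm over the underside, centred on the origin. About 0.16 kg. May be absent
- blue_cover_tab (a point): centre of the underside of the blue cover's tab
- blue_pocket (a point): blue-floored cutout pocket in the top of the gear case, 12 mm deep, of the blue cover's outline with 2 mm room on every side: this point is on its floor where the cover's origin comes, and its axes are those of the seated cover. It tilts with the case
- blue_pocket_tab (a point): point on the blue pocket's floor where the centre of the cover's tab comes
- yellow_cover: yellow cover plate, 12 mm thick: a bar 84 mm long (x) and 36 mm wide with a tab 28 mm (x) x 22 mm standing out of one long side, near the middle, on the +y side: its centre at (10, 29) mm. Origin at the centre of the bar's underside, z up. On top a black grip rib 50 mm long (x), 14 mm wide (y), from 12 to 44 mm over the underside, centred on the origin. About 0.16 kg. May be absent
- yellow_cover_tab (a point): centre of the underside of the yellow cover's tab
- yellow_pocket (a point): yellow-floored cutout pocket in the top of the gear case, 12 mm deep, of the yellow cover's outline with 2 mm room on every side: this point is on its floor where the cover's origin comes, and its axes are those of the seated cover. It tilts with the case
- yellow_pocket_tab (a point): point on the yellow pocket's floor where the centre of the cover's tab comes
- polish_can: bystander: black and blue can, 80 mm diameter, 110 mm tall; origin at the middle of its underside
- tape_roll: bystander: roll of amber tape, 90 mm diameter, 50 mm tall; origin at the middle of its underside
- part_carton: bystander: blue carton 90 x 130 x 50 mm; origin at the middle of its underside
Mind the look-alikes: they are no part of the job. What is shaped like the red_cover but pink or turquoise is not meant.

How it is judged:
By the outcome, as a careful person would: the job done as asked, in the order asked, and still so for the second after the job is handed in, with the robot touching nothing.
Of red_cover, blue_cover, yellow_cover only 2 to 3 are there at a start; the rules pass over those that are not, and their reading is None.
At some moment in a run one of red_cover, blue_cover, yellow_cover may be knocked a few centimetres aside while the robot is not near it.
Once in a run the grip may slacken for a moment while it holds something.
It also fails if it takes over 210 s, if anything falls off the work surface, if the arm or the gripper's body presses on something with over 40 N, if the wrist force passes 120 N, or if a joint passes its speed limit or range.

### The arm

A 6-joint arm with a two-finger parallel gripper is mounted at the origin on the work surface. World frame = base frame: x ahead of the robot, y to its left, z up, the work surface at z = 0. Lengths are in m, angles in rad, forces in N, time in s.
With the tool pointing down it reaches from about 0.25 to 0.8 m from the base axis. Payload 3.9 kg.
Tool frame: the origin (TCP) lies midway between the tips of the shut fingers; the grasp point (between the pads) lies arm.hold_point_z behind it (arm.hold_point_z is the distance from the TCP to the grasp point, in m); z points along the fingers, y is the line along which they close (so a half turn about z gives the same grasp; the last joint's range is limited). The gripper opens to 85 mm and grips with 20 to 120 N. Pads are 22 mm wide; open, the fingers measure 114 mm over their backs; the gripper's body (76 mm by 85 mm) begins 54 mm behind the grasp point. The pads swing forward as they close: fully open they stand 13 mm farther back than shut.
Start: joints at [-1.116, 0.26, -0.138, 1.173, 0, 1.571], TCP at [0.231, -0.472, 0.231] pointing down, gripper open.
Joint ranges: [-2.78, 2.78], [-0.83, 1.72], [-1.28, 1.37], [-1.9, 2.12], [-1.57, 1.48], [-3.14, 3.14]. Speed limits (rad/s): [2.57, 2.57, 3.14, 3.14, 3.14, 3.14].

### API

Orientations are given as a unit quaternion [w, x, y, z].
In Python, from rig import arm gives the robot as it stands.
- The arm moves only by the tool move_arm, never from a script. Its argument "motion" is a list of rows, each a list of 2 entries, a list of its own where there are three numbers: the shift along the tool's x, y, z in mm, then the turn about the tool's z in degrees. In form: [[[x, y, z], roll], ...]. A call has 1 to 20 rows; each row is the pose to reach, as a shift and turn from the pose commanded when the call began, along the tool's axes at that moment; what a row does not reach only later rows make up. A row lasts 1/12 s, in which the tool goes at most 41.7 mm and 7.16 degrees, less where a joint would pass 70% of its speed; a pose out of reach is approached as far as the arm can. A call with a gripper value outside its range is refused whole. "hand" is the closure, from 0 (fully open) to 1 (shut), set as the call begins (left out, the last holds). The fingers move at their own pace and stop on an object; "newtons" is the grip in N (left out, the last holds). Time passes only in rows, so rows that repeat a pose let the fingers close. It gives the time, the measured TCP pose, the force, the opening and the grip force at its end, in the units of the state.
- arm.read_state(): the state, without advancing time (a new reading comes with each control period).
- arm.camera(name): name is "scene" or "side" or "wrist"; returns the picture (384x512x3 uint8, red, green, blue); there is no depth.
- arm.camera_info(name): a dict with "mtx" (3x3 intrinsics, pixels), "R" (3x3) and "t" (3): a world point X has camera coordinates R X + t. Camera axes: x right, y down, z forward; pixel columns grow to the right and rows downward; lengths in m; the calibration is good to about 2 mm. A picture is of the moment at which its call begins: read the wrist's pose just before it. camera_info takes no time and is no camera call; for the wrist camera it gives the pose at the moment of the call.
- arm.hand_in(): hands the job in; it is judged then, once.
The state is a dict: "t": time; "joints": joint angles; "qd": joint speeds; "effort": joint torques, N m; "ee_pos": TCP position; "orientation": TCP orientation; "force": force on the tool from outside, world axes, zero at the start; "ft_torque": the same for the moment, N m; "opening": opening from 0.0 (shut) to 1.0 (fully open); "gripper_force": force on a finger pad.
Only numpy, scipy, OpenCV 4.12 (cv2) and the standard library are available. Lean on these libraries where they do the work, as an engineer would, in place of code of your own. Each camera call takes 0.05 s, during which the arm holds its last target. There are 200 camera calls.

## Working session

There is one attempt and no reset: what is moved stays moved. The work goes in short steps, Python scripts to look and compute and a tool call to move; the robot and the scene stay as the last step left them, time stands still between calls to the robot, and variables do not carry over. Pictures are saved under pics/ and viewed, at most 14 in all, crops included, and the job is handed in when it is done.

Besides the shell and the picture viewer there is one more tool, called in YAML: its name, and indented under it one key for each argument. move_arm: Moves the arm, as the interface text tells. Its arguments: {"type":"object","properties":{"motion":{"type":"array"},"hand":{"type":"number"},"newtons":{"type":"number"}},"required":["motion"]}

```bash
ls; mkdir -p pics; python3 - <<'E'
from rig import arm
import cv2, numpy as np
print(arm.read_state()); print(arm.hold_point_z)
for n in ("scene","side","wrist"):
    im=arm.camera(n); cv2.imwrite(f"pics/{n}0.png",im[:,:,::-1]); i=arm.camera_info(n); print(n,i["mtx"].tolist(),np.round(i["R"],3).tolist(),i["t"], -i["R"].T@i["t"])
a=[cv2.imread(f"pics/{n}0.png") for n in ("scene","side")]
cv2.imwrite("pics/both0.png",np.vstack([cv2.resize(x,(400,300)) for x in a]))
E
```

```text
pics
{'t': 0.0, 'joints': array([-1.11604238e+00,  2.60709148e-01, -1.39418803e-01,  1.17269531e+00,
        2.38215089e-05,  1.57083642e+00]), 'qd': array([-1.34040958e-05, -4.80657860e-04, -4.44098348e-04, -1.39289814e-03,
        9.85128915e-05,  7.85665089e-05]), 'effort': array([-1.53773381e-03, -4.05678964e+01,  2.53922904e+01,  1.86140329e-02,
       -1.61059920e-04,  1.22855300e-05]), 'ee_pos': array([ 0.23029905, -0.47100747,  0.23043292]), 'orientation': array([-9.90063453e-04,  9.74265057e-01,  2.25403130e-01, -2.16874561e-04]), 'force': array([-0.22320991, -0.18147765,  0.18885483]), 'ft_torque': array([ 0.02815159, -0.02403947, -0.00419404]), 'gripper_force': 0.0, 'opening': 0.9959853395695355}
0.0187
scene [[371.6631843557663, 0.0, 252.78366638999378], [0.0, 371.6631843557663, 194.8810930992585], [0.0, 0.0, 1.0]] [[-0.778, 0.628, -0.008], [0.436, 0.531, -0.727], [-0.452, -0.569, -0.687]] [ 0.45800206 -0.17789007  1.45131772] [1.09018668 0.63307246 0.87088814]
side [[495.35139096821837, 0.0, 251.81910367582043], [0.0, 495.35139096821837, 190.13063648810908], [0.0, 0.0, 1.0]] [[-0.894, -0.447, -0.013], [-0.253, 0.528, -0.81], [0.369, -0.722, -0.586]] [0.48212011 0.21955842 1.23162929] [0.03183097 0.98833389 0.90539456]
wrist [[330.4601800071095, 0.0, 254.23746664832805], [0.0, 330.4601800071095, 195.93540366337848], [0.0, 0.0, 1.0]] [[0.439, -0.898, -0.001], [-0.856, -0.419, 0.303], [-0.272, -0.132, -0.953]] [-0.52402831 -0.03984273  0.37909349] [ 0.29912828 -0.43737265  0.37300459]
```

View pics/scene0.png

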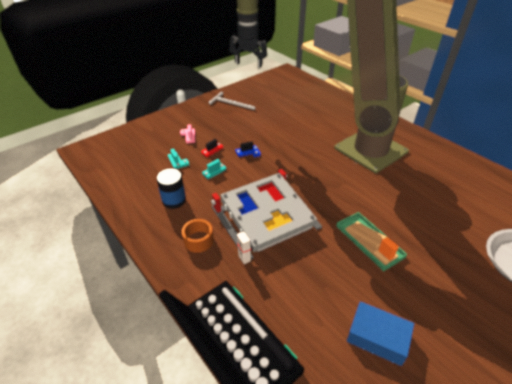

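View pics/side0.png

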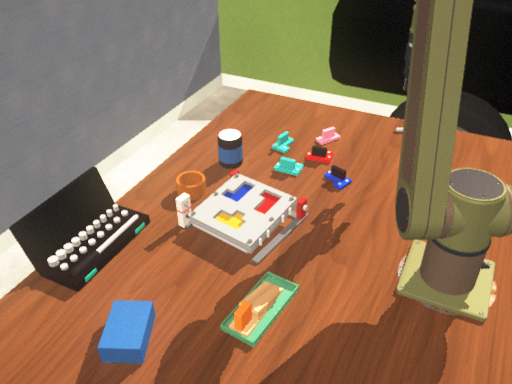

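Red (scene 213,148) and blue (248,150) covers are visible, with no yellow one so far. The case is at scene (265,210), the wedge tray at (372,242), and the gauge at (243,247). I'll localize these roughly.

```bash
cat > h.py <<'E'
from rig import arm
import cv2, numpy as np
from scipy.spatial.transform import Rotation as Rn
def shot(n,name=None):
    i=arm.camera_info(n); im=arm.camera(n)[:,:,::-1].copy()
    if name: cv2.imwrite(f"pics/{name}.png",im)
    return im,i
def ray(i,p):
    d=i["R"].T@np.linalg.inv(i["mtx"])@np.array([p[0],p[1],1.]); return -i["R"].T@i["t"],d
def onz(i,p,z):
    c,d=ray(i,p); return c+d*(z-c[2])/d[2]
def tri(i1,p1,i2,p2):
    c1,d1=ray(i1,p1);c2,d2=ray(i2,p2)
    s=np.linalg.lstsq(np.c_[d1,-d2],c2-c1,rcond=None)[0]
    a,b=c1+s[0]*d1,c2+s[1]*d2; return (a+b)/2,np.linalg.norm(a-b)
def proj(i,X):
    u=i["mtx"]@(i["R"]@np.asarray(X)+i["t"]); return u[:2]/u[2]
def pose():
    s=arm.read_state(); q=s["orientation"]; return s["ee_pos"],Rn.from_quat([q[1],q[2],q[3],q[0]]).as_matrix(),s
def yaw_of_toolx(R): return np.degrees(np.arctan2(R[1,0],R[0,0]))
def plan(target,yaw_y=None):
    """shift in tool axes (mm) to TCP target; roll deg so that tool y points along world yaw yaw_y (mod 180)"""
    p,R,s=pose(); sh=R.T@(np.asarray(target)-p)*1000; out=[np.round(sh,1).tolist()]
    if yaw_y is not None:
        cur=np.degrees(np.arctan2(R[1,1],R[0,1])); d=-(yaw_y-cur) # tool z down: +roll turns -world
        d=(d+90)%180-90; out.append(round(d,1)); out.append(("j6",round(float(np.degrees(s["joints"][5])),1)))
    return out
def mask(im,h,s=(90,255),v=(60,255)):
    hsv=cv2.cvtColor(im,cv2.COLOR_BGR2HSV)
    m=np.zeros(im.shape[:2],np.uint8)
    for a,b in h: m|=cv2.inRange(hsv,(a,s[0],v[0]),(b,s[1],v[1]))
    return m
def blobs(m,amin=20):
    n,l,st,c=cv2.connectedComponentsWithStats(m)
    return [(c[k].round(1).tolist(),int(st[k,4]),st[k,:4].tolist()) for k in range(1,n) if st[k,4]>=amin],l
E
python3 - <<'E'
from h import *
si=arm.camera_info("scene");di=arm.camera_info("side")
for n,a,b in [("red",(213,148),(319,155)),("blue",(248,150),(338,178)),("pink",(188,134),(328,136)),("tq1",(214,170),(288,166)),("tq2",(177,159),(283,142)),
 ("redp",(270,190),(266,204)),("bluep",(246,204),(238,191)),("yelp",(276,219),(230,219)),("grip",(390,246),(243,316)),("gaugetop",(243,238),(184,197)),("can",(171,190),(230,148)),("tape",(198,235),(191,185)),("carton",(381,332),(127,330)),("cheek",(283,180),(302,208))]:
    X,e=tri(si,a,di,b); print(n,X.round(3),e.round(3))
E
```

```text
red [ 0.478 -0.384  0.015] 0.005
blue [ 0.378 -0.29   0.01 ] 0.002
pink [ 0.498 -0.536  0.008] 0.001
tq1 [ 0.547 -0.278  0.012] 0.009
tq2 [ 0.622 -0.411  0.016] 0.004
redp [ 0.501 -0.018  0.059] 0.008
bluep [ 0.597 -0.024  0.062] 0.008
yelp [0.564 0.081 0.052] 0.002
grip [0.381 0.358 0.045] 0.002
gaugetop [0.701 0.097 0.088] 0.007
can [ 0.741 -0.239  0.053] 0.008
tape [ 0.768 -0.038  0.025] 0.002
carton [0.597 0.494 0.029] 0.003
cheek [ 0.411 -0.057  0.037] 0.011
```

```bash
python3 - <<'E'
from h import *
print(plan([0.48,-0.03,0.32],150))
E
```

```text
[[418.0, -286.8, -88.9], np.float64(-33.9), ('j6', 90.0)]
```

move_arm:
  motion:
    - [[0,0,-89],0]
    - [[0,0,-89],0]
    - [[0,0,-89],0]
    - [[418,-287,-89],-34]
    - [[418,-287,-89],-34]
    - [[418,-287,-89],-34]
    - [[418,-287,-89],-34]
    - [[418,-287,-89],-34]
    - [[418,-287,-89],-34]
    - [[418,-287,-89],-34]
    - [[418,-287,-89],-34]
    - [[418,-287,-89],-34]
    - [[418,-287,-89],-34]
    - [[418,-287,-89],-34]
    - [[418,-287,-89],-34]
    - [[418,-287,-89],-34]
    - [[418,-287,-89],-34]
    - [[418,-287,-89],-34]
    - [[418,-287,-89],-34]
    - [[418,-287,-89],-34]
  hand: 0

```text
t: 1.82
ee_pos: [0.4793, -0.0315, 0.3204]
orientation: [0.0, 0.866, 0.499, -0.0]
force: [-0.6, -0.3, 0.0]
opening: 1.0
gripper_force: 0.0
```

```bash
python3 - <<'E'
from h import *
print(pose()[0]); shot("wrist","w1")
E
```

```text
[ 0.47933336 -0.03152826  0.3203895 ]
```

View pics/w1.png

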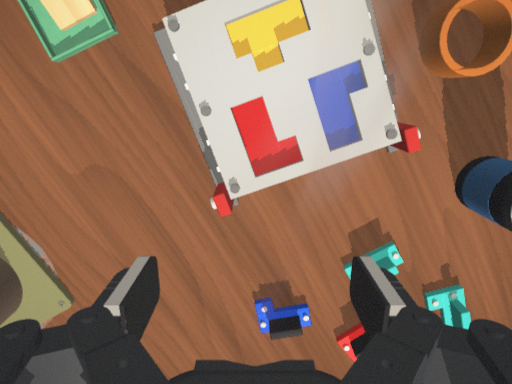

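The picture shows the pockets: red floor about (265,140), blue (340,105), yellow (268,35). The hinge cheeks are at (222,202) and (410,138), blue cover at (283,318), and red cover partly behind a finger. I need to move the view towards the free edge.

```bash
python3 - <<'E'
from h import *
i=arm.camera_info("wrist")
a,b=onz(i,(222,202),.055),onz(i,(410,138),.055);print(a,b,np.degrees(np.arctan2(*(b-a)[1::-1])))
print(plan([0.43,0.15,0.36],150+0))
E
```

```text
[ 0.41202712 -0.06311333  0.055     ] [ 0.65526303 -0.10837267  0.055     ] -10.540583200486772
[[132.3, -133.8, -39.6], np.float64(-0.1), ('j6', 116.3)]
```

move_arm:
  motion:
    - [[132,-134,-40],0]
    - [[132,-134,-40],0]
    - [[132,-134,-40],0]
    - [[132,-134,-40],0]
    - [[132,-134,-40],0]
    - [[132,-134,-40],0]
    - [[132,-134,-40],0]
    - [[132,-134,-40],0]

```text
t: 2.53
ee_pos: [0.4299, 0.1499, 0.3602]
orientation: [0.0, 0.866, 0.5, -0.0]
force: [-0.3, -1.1, -0.6]
opening: 1.002
gripper_force: 0.0
```

```bash
python3 - <<'E'
from h import *
print(pose()[0]); shot("wrist","w2")
E
```

```text
[0.42987814 0.1499261  0.36023486]
```

View pics/w2.png

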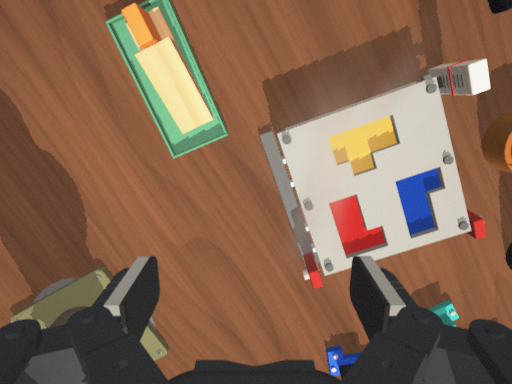

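The picture shows the tray quad at about (108,22)-(227,133), the orange grip at (140,25), and the wedge's thin end at (205,125). The case top corners are about (280,132), (430,82), (470,232) and (325,272), with the gauge post at (465,78). I'll measure them now.

```bash
python3 - <<'E'
from h import *
im=cv2.imread("pics/w2.png"); i=arm.camera_info("wrist")
hsv=cv2.cvtColor(im,cv2.COLOR_BGR2HSV)
for p in [(140,25),(165,70),(115,40),(380,150),(470,75),(275,160),(290,120)]: print(p,hsv[p[1],p[0]])
g=mask(im,[(50,90)],(80,255),(50,255)); g[:, 260:]=0
q=cv2.convexHull(np.vstack(cv2.findContours(g,0,2)[0])); q=cv2.approxPolyDP(q,6,True)[:,0]; print("tray",q.tolist()); P=[onz(i,p,.016) for p in q]; print(np.round(P,4).tolist())
o=mask(im,[(5,16)],(190,255),(170,255)); o[:, 260:]=0; print("grip",blobs(o,30)[0])
c=cv2.convexHull(max(cv2.findContours(o,0,2)[0],key=cv2.contourArea)); print(cv2.approxPolyDP(c,3,True)[:,0].tolist())
w=mask(im,[(15,30)],(50,160),(150,255)); w[:, 260:]=0; c=max(cv2.findContours(w,0,2)[0],key=cv2.contourArea); print("wood",cv2.approxPolyDP(cv2.convexHull(c),3,True)[:,0].tolist())
t=mask(im,[(0,180)],(0,60),(140,255)); t=cv2.morphologyEx(t,cv2.MORPH_OPEN,np.ones((5,5))); c=max(cv2.findContours(t,0,2)[0],key=cv2.contourArea); c=cv2.convexHull(c); print("top",cv2.approxPolyDP(c,5,True)[:,0].tolist())
E
```

```text
(140, 25) [ 18 165 247]
(165, 70) [ 23  85 247]
(115, 40) [ 70  97 192]
(380, 150) [ 20  28 166]
(470, 75) [ 17  22 241]
(275, 160) [ 16  19 146]
(290, 120) [ 11 116 114]
tray [[148, 0], [169, 1], [227, 133], [174, 157], [106, 23]]
[[0.4049, 0.3827, 0.016], [0.4279, 0.3681, 0.016], [0.4044, 0.1855, 0.016], [0.3176, 0.1949, 0.016], [0.3411, 0.3886, 0.016]]
grip []
[[157, 40]]
wood [[155, 7], [213, 118], [184, 133], [137, 59], [126, 25]]
top [[426, 81], [440, 93], [467, 220], [390, 315], [317, 260], [286, 209], [262, 136]]
```

```bash
python3 - <<'E'
from h import *
print(plan([0.40,0.22,0.30],173))
E
```

```text
[[45.9, -61.1, 60.1], np.float64(-23.1), ('j6', 139.3)]
```

move_arm:
  motion:
    - [[46,-61,60],-23]
    - [[46,-61,60],-23]
    - [[46,-61,60],-23]
    - [[46,-61,60],-23]
    - [[46,-61,60],-23]
    - [[46,-61,60],-23]

```text
t: 3.08
ee_pos: [0.4003, 0.2202, 0.3001]
orientation: [0.0, 0.75, 0.662, -0.0]
force: [0.3, -0.4, -0.8]
opening: 0.997
gripper_force: 0.0
```

```bash
python3 - <<'E'
from h import *
p,R,s=pose();print(p,yaw_of_toolx(R),s["joints"]); im,i=shot("wrist","w3")
g=mask(im,[(50,90)],(80,255),(50,255)); bl,l=blobs(g,300);print(bl)
k=1+max(range(l.max()),key=lambda k:(l==k+1).sum())
q=cv2.convexHull(max(cv2.findContours((l==k).astype(np.uint8),0,1)[0],key=cv2.contourArea)); q=cv2.approxPolyDP(q,6,True)[:,0]; P=np.array([onz(i,a,.016) for a in q]); print("tray",q.tolist(),np.round(P,4).tolist(),cv2.minAreaRect((P[:,:2]*1000).astype(np.float32)))
E
```

```text
[0.40031186 0.22021958 0.30011285] 82.88324957788258 [ 5.03166865e-01  1.21193889e-01 -1.36711110e-01  1.31346515e+00
 -3.30093145e-04  2.19817410e+00]
[([219.4, 96.7], 5491, [186, 13, 77, 167])]
tray [[260, 13], [259, 179], [195, 179], [186, 13]] [[0.4263, 0.3806, 0.016], [0.4015, 0.1848, 0.016], [0.3168, 0.1954, 0.016], [0.3417, 0.3912, 0.016]] ((371.54931640625, 288.03143310546875), (197.4586944580078, 85.28163146972656), 82.78227233886719)
```

View pics/w3.png

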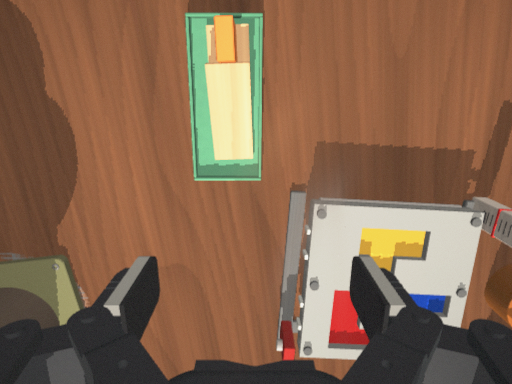

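The tray fills (186,13)-(260,179). The wedge's thin end runs (216,160)-(254,158), the ramp top edge (206,65)-(250,62), and the grip block top is about (215,17)-(235,62).

```bash
python3 - <<'E'
from h import *
im=cv2.imread("pics/w3.png"); i=arm.camera_info("wrist")
hsv=cv2.cvtColor(im,cv2.COLOR_BGR2HSV)
print(hsv[40,225],hsv[100,230],hsv[40,242],hsv[40,210])
o=mask(im,[(10,22)],(150,255),(200,255));o[:,280:]=0;o[200:]=0
c=max(cv2.findContours(o,0,1)[0],key=cv2.contourArea);print("grip",cv2.boundingRect(c),cv2.minAreaRect(c))
w=mask(im,[(15,30)],(40,140),(200,255));w[:,280:]=0;w[200:]=0
c=max(cv2.findContours(w,0,1)[0],key=cv2.contourArea);print("wood",cv2.approxPolyDP(cv2.convexHull(c),3,True)[:,0].tolist())
a=[onz(i,p,.012) for p in [(216,160),(254,158)]];b=[onz(i,p,.044) for p in [(206,65),(250,63)]]
print(np.round(a,4).tolist(),np.round(b,4).tolist()); m=np.mean(a,0)-np.mean(b,0); print("wedge x yaw",np.degrees(np.arctan2(m[1],m[0])),np.linalg.norm(m[:2]))
g=[onz(i,p,.064) for p in [(215,17),(234,16),(235,62),(216,62)]];print(np.round(g,4).tolist(),np.mean(g,0))
E
```

```text
[ 20 158 247] [ 26  71 247] [ 15 114 221] [ 22  94 245]
grip (214, 15, 22, 48) ((224.12001037597656, 38.65999984741211), (47.70421600341797, 19.248096466064453), 86.8201675415039)
wood [[247, 24], [252, 158], [216, 159], [205, 69], [206, 25]]
[[0.3485, 0.2168, 0.012], [0.3987, 0.2132, 0.012]] [[0.3591, 0.3312, 0.044], [0.4085, 0.3271, 0.044]]
wedge x yaw -95.0917957783621 0.11463201357885787
[[0.3785, 0.3736, 0.064], [0.398, 0.3721, 0.064], [0.3928, 0.3286, 0.064], [0.3727, 0.3311, 0.064]] [0.38548695 0.35136502 0.064     ]
```

```bash
python3 - <<'E'
from h import *
i=arm.camera_info("wrist")
for p,z in [((317,200),.052),((483,206),.052),((301,357),.072),((497,222),.055)]: print(p,onz(i,p,z).round(4))
im=cv2.imread("pics/w3.png")
a=cv2.resize(im[150:384,270:512],None,fx=3.0,fy=2.5,interpolation=cv2.INTER_CUBIC)
s=cv2.imread("pics/scene0.png")[160:280,190:340]; d=cv2.imread("pics/side0.png")[160:280,160:330]
s=cv2.resize(s,(400,300),interpolation=cv2.INTER_CUBIC);d=cv2.resize(d,(400,300),interpolation=cv2.INTER_CUBIC)
cv2.imwrite("pics/c1.png",np.vstack([cv2.resize(a,(800,300)),np.hstack([s,d])]))
print(plan([0.3855,0.3514,0.10],174.8))
E
```

```text
(317, 200) [0.471  0.1586 0.052 ]
(483, 206) [0.6771 0.1248 0.052 ]
(301, 357) [ 0.4302 -0.062   0.072 ]
(497, 222) [0.6944 0.102  0.055 ]
[[128.2, -31.2, 200.4], np.float64(-1.9), ('j6', 125.9)]
```

View pics/c1.png

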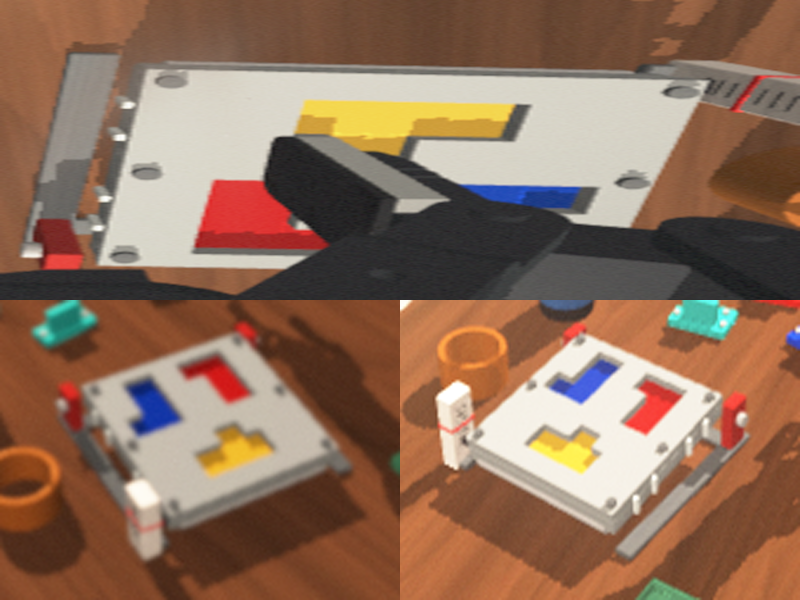

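The crop shows the tilted case top with its free edge at crop (148,68)-(712,78), the red line at crop (745,92), and a black pointer beside the post. The lane is wide, so depth matters more than lateral position. First I'll grasp the wedge.

```bash
python3 - <<'E'
from h import *
i=arm.camera_info("wrist")
a,b=onz(i,(314.8,203),.053),onz(i,(485.4,210.8),.053); print(a,b,np.linalg.norm(b-a),np.degrees(np.arctan2(b[1]-a[1],b[0]-a[0])),(a+b)/2)
E
```

```text
[0.46784029 0.15539185 0.053     ] [0.67991105 0.11831821 0.053     ] 0.21528693119628559 -9.916089041121184 [0.57387567 0.13685503 0.053     ]
```

move_arm:
  motion:
    - [[128,-31,0],-2]
    - [[128,-31,40],-2]
    - [[128,-31,80],-2]
    - [[128,-31,120],-2]
    - [[128,-31,160],-2]
    - [[128,-31,200],-2]
    - [[128,-31,240],-2]
    - [[128,-31,276],-2]
    - [[128,-31,276],-2]
    - [[128,-31,276],-2]
    - [[128,-31,276],-2]

```text
t: 4.05
ee_pos: [0.3848, 0.3511, 0.0239]
orientation: [0.0, 0.738, 0.675, -0.001]
force: [0.0, -0.5, 0.1]
opening: 0.996
gripper_force: 0.0
```

move_arm:
  motion:
    - [[0,0,0],0]
    - [[0,0,0],0]
    - [[0,0,0],0]
    - [[0,0,0],0]
    - [[0,0,0],0]
    - [[0,0,0],0]
    - [[0,0,0],0]
    - [[0,0,0],0]
    - [[0,0,0],0]
    - [[0,0,-10],0]
    - [[0,0,-40],0]
    - [[0,0,-40],0]
    - [[0,0,-40],0]
  hand: 1
  newtons: 70

```text
t: 5.13
ee_pos: [0.3858, 0.3533, 0.066]
orientation: [-0.0, 0.737, 0.676, 0.002]
force: [0.0, -0.6, -3.3]
opening: 0.223
gripper_force: 69.1
```

```bash
python3 - <<'E'
from h import *
print(pose()[0],plan([0.603,0.3025,0.064],170))
E
```

```text
[0.38575637 0.3533492  0.06600313] [[-32.0, 220.8, 2.5], np.float64(5.1), ('j6', 137.4)]
```

move_arm:
  motion:
    - [[-6,40,0],1]
    - [[-12,80,0],2]
    - [[-18,120,0],3]
    - [[-24,160,0],4]
    - [[-30,200,0],5]
    - [[-32,221,0],5]
    - [[-32,221,0],5]
    - [[-32,221,0],5]
    - [[-32,221,0],5]
    - [[-32,221,0],5]

```text
t: 5.97
ee_pos: [0.5999, 0.3012, 0.0634]
orientation: [-0.0, 0.765, 0.644, -0.001]
force: [0.6, 0.3, -2.4]
opening: 0.225
gripper_force: 69.4
```

```bash
python3 - <<'E'
from h import *
p,R,s=pose(); print(p,yaw_of_toolx(R),plan([0.603,0.3025,0.0215],170)); shot("wrist","w4")
E
```

```text
[0.59993859 0.30123082 0.06339271] 80.11758698853512 [[1.8, 2.9, 41.9], np.float64(0.1), ('j6', 126.5)]
```

View pics/w4.png

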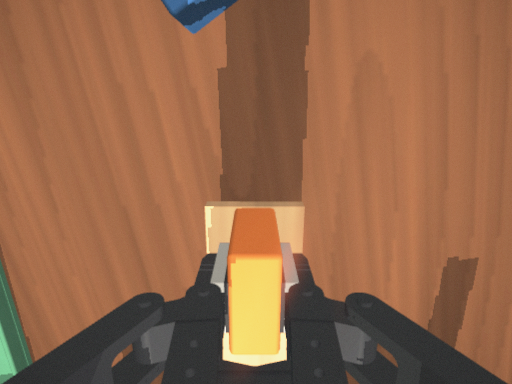

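The wedge is held squarely by its orange block at about (255,280). Next I lower it to the bench.

move_arm:
  motion:
    - [[2,3,15],0]
    - [[2,3,30],0]
    - [[2,3,38],0]
    - [[2,3,41],0]
    - [[2,3,42],0]
    - [[2,3,42],0]
    - [[2,3,42],0]

```text
t: 6.6
ee_pos: [0.6057, 0.3031, 0.0231]
orientation: [0.0, 0.766, 0.643, 0.001]
force: [-0.6, 0.4, -1.4]
opening: 0.224
gripper_force: 69.4
```

move_arm:
  motion:
    - [[0,0,1],0]
    - [[0,0,2],0]
    - [[0,0,2.5],0]
    - [[0,0,2.5],0]

```text
t: 6.93
ee_pos: [0.6061, 0.3031, 0.0215]
orientation: [0.0, 0.766, 0.643, 0.001]
force: [-1.1, -0.6, 4.7]
opening: 0.229
gripper_force: 70.5
```

move_arm:
  motion:
    - [[-12,0,-1],0]
    - [[-24,0,-1],0]
    - [[-36,0,-1],0]
    - [[-48,0,-1],0]
    - [[-58,0,-1],0]
    - [[-66,0,-1],0]
    - [[-74,0,-1],0]
    - [[-82,0,-1],0]
    - [[-88,0,-1],0]
    - [[-94,0,-1],0]
    - [[-98,0,-1],0]
    - [[-98,0,-1],0]
    - [[-98,0,-1],0]

```text
t: 8.02
ee_pos: [0.5905, 0.2089, 0.0219]
orientation: [-0.001, 0.765, 0.644, 0.004]
force: [3.0, 9.7, 0.4]
opening: 0.228
gripper_force: 69.7
```

```bash
cat > gl.py <<'E'
from h import *
import sys
p,R,s=pose();print(p,s["force"])
out=[]
for n,(x,y,w,h) in {"side":(165,180,60,60),"scene":(225,220,60,60)}.items():
    im,i=shot(n,sys.argv[1]+n); out.append(cv2.resize(im[y:y+h,x:x+w],(400,400),interpolation=cv2.INTER_CUBIC))
cv2.imwrite(f"pics/{sys.argv[1]}.png",np.hstack(out))
E
python3 gl.py g1
```

```text
[0.5905219  0.20890221 0.02186589] [2.98038264 9.71547732 0.41142639]
```

View pics/g1.png

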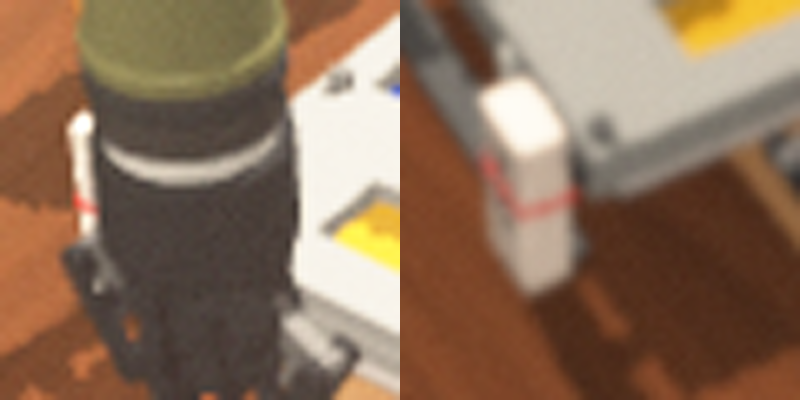

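Side view is blocked by the arm; scene crop shows the case partly lifted with post at (525,190) and red line at (540,205), but no clear pointer. Push on near the estimate, then release and look closely.

move_arm:
  motion:
    - [[-6,0,0],0]
    - [[-12,0,0],0]
    - [[-16,0,0],0]
    - [[-20,0,0],0]
    - [[-20,0,0],0]
    - [[-20,0,0],0]

```text
t: 8.62
ee_pos: [0.5867, 0.1889, 0.0216]
orientation: [-0.001, 0.765, 0.644, 0.003]
force: [3.0, 10.6, 0.8]
opening: 0.226
gripper_force: 69.7
```

move_arm:
  motion:
    - [[0,0,0],0]
    - [[0,0,0],0]
    - [[0,0,0],0]
    - [[0,0,0],0]
    - [[0,0,0],0]
    - [[0,0,0],0]
    - [[0,0,-30],0]
    - [[0,0,-60],0]
    - [[0,0,-100],0]
    - [[0,0,-140],0]
    - [[0,0,-140],0]
  hand: 0

```text
t: 9.53
ee_pos: [0.5899, 0.1879, 0.1696]
orientation: [0.003, 0.766, 0.643, 0.007]
force: [1.6, 1.1, 0.9]
opening: 0.995
gripper_force: 0.0
```

```bash
python3 - <<'E'
from h import *
p,R,s=pose();print(p,yaw_of_toolx(R),s["joints"])
print(plan([0.64,0.17,0.22],None))
E
```

```text
[0.58985179 0.18790276 0.16959903] 80.05577261383624 [ 3.08502370e-01  4.39280758e-01 -3.06297400e-02  1.08645643e+00
 -2.06469014e-04  2.05289862e+00]
[[-8.6, 53.1, -49.8]]
```

```bash
python3 - <<'E'
from h import *
im,i=shot("wrist","w5"); print(onz(i,(256,192),0)); print(proj(i,[.69,.10,.055]))
x,y=proj(i,[.69,.10,.055]).astype(int); 
x0=min(max(x-50,0),412);y0=min(max(y-50,0),284)
a=cv2.resize(im[y0:y0+100,x0:x0+100],(400,400),interpolation=cv2.INTER_CUBIC); print(x0,y0)
im2,j=shot("side","d5"); b=cv2.resize(im2[170:270,150:250],(400,400),interpolation=cv2.INTER_CUBIC)
cv2.imwrite("pics/c5.png",np.vstack([np.hstack([a,b])]))
E
```

```text
[0.58999557 0.17076748 0.        ]
[383.01288985 266.505102  ]
333 216
```

View pics/c5.png

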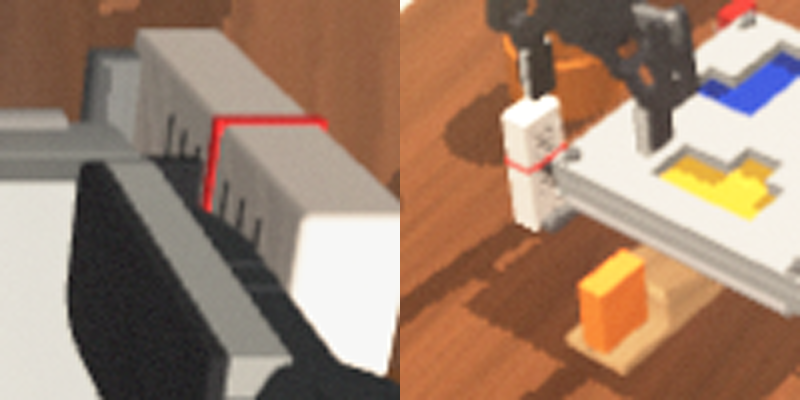

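The side view shows the released wedge holding, with its orange grip at about crop (610,300). The case is propped, with the pointer near the red line at crop (565,155). The finger hides the pointer in the wrist view, so I'll shift the camera.

move_arm:
  motion:
    - [[-35,-15,-5],0]
    - [[-70,-25,-10],0]
    - [[-80,-25,-10],0]
    - [[-80,-25,-10],0]
    - [[-80,-25,-10],0]

```text
t: 10.05
ee_pos: [0.5459, 0.1116, 0.1696]
orientation: [-0.001, 0.766, 0.643, -0.001]
force: [0.5, -0.2, -0.4]
opening: 1.0
gripper_force: 0.0
```

```bash
python3 - <<'E'
from h import *
print(pose()[0])
im,i=shot("wrist","w6"); print(proj(i,[.69,.10,.055]))
x,y=proj(i,[.69,.10,.055]).astype(int); 
x0=min(max(x-40,0),432);y0=min(max(y-40,0),304)
a=cv2.resize(im[y0:y0+80,x0:x0+80],(560,560),interpolation=cv2.INTER_CUBIC); print(x0,y0)
cv2.imwrite("pics/c6.png",a)
E
```

```text
[0.54592455 0.11156218 0.16964308]
[435.54023396 174.18700999]
395 134
```

View pics/c6.png

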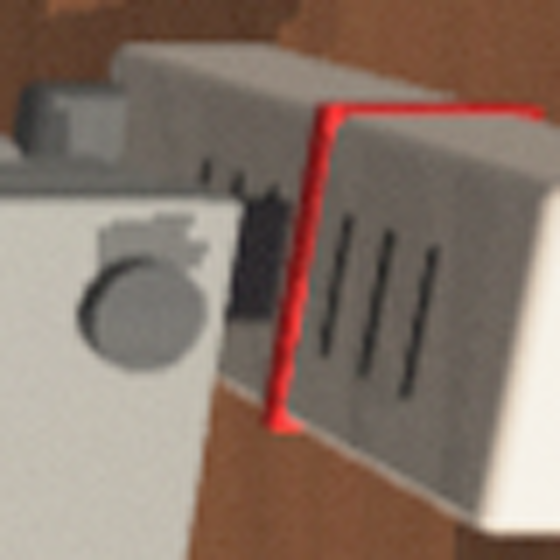

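The dark pointer tip edge at crop (288,250) lies right beside the red line at (300,250), and the graduations are about 40 px apart. I'll check the depth using the red line's own position.

```bash
python3 - <<'E'
from h import *
i=arm.camera_info("wrist"); f=lambda x,y,z:onz(i,(395+x/7,134+y/7),z)
a,b,c=f(325,110,.055),f(275,425,.055),f(545,115,.055)
print(a,b,c,np.linalg.norm(a-b),np.linalg.norm(a-c)); d=a-b; print(np.degrees(np.arctan2(d[1],d[0])))
for t in [(285,195),(282,318)]:
  print(f(*t,.055))
u=np.array([np.cos(np.radians(80)),np.sin(np.radians(80))]); m=(a+b)[:2]/2; x=np.array([u[1],-u[0]])
g=np.array([.5867,.1889]); print("grip outward",(g-m)@u,"lateral from red",(g-m)@x)
for e in (a,b): print((e[:2]-m)@u,(e[:2]-m)@x)
for t in [(285,195),(282,318)]: q=f(*t,.055)[:2]-m; print("tip",q@u,q@x)
E
```

```text
[0.69540105 0.11987123 0.055     ] [0.6895118  0.08347307 0.055     ] [0.71960069 0.11504471 0.055     ] 0.03687152802965096 0.024676255705807754
80.8091426076929
[0.69091322 0.11086878 0.055     ]
[0.69044002 0.09638361 0.055     ]
grip outward 0.06753825325444494 lateral from red -0.11929670394849533
0.018433925662268244 -0.00026034494099640864
-0.018433925662268244 0.00026034494099640864
tip 0.0087889386015218 -0.003116735766501771
tip -0.005558340132392894 -0.0010674254953761395
```

```bash
python3 - <<'E'
from h import *
print(plan([0.5867,0.1889,0.0225],170))
E
```

```text
[[82.5, 26.5, 147.3], np.float64(0.0), ('j6', 111.5)]
```

move_arm:
  motion:
    - [[40,26,0],0]
    - [[82,26,0],0]
    - [[82,26,40],0]
    - [[82,26,80],0]
    - [[82,26,120],0]
    - [[82,26,147],0]
    - [[82,26,147],0]
    - [[82,26,147],0]

```text
t: 10.77
ee_pos: [0.5848, 0.1888, 0.0217]
orientation: [-0.001, 0.765, 0.644, -0.002]
force: [0.6, 0.3, -0.5]
opening: 0.997
gripper_force: 0.0
```

move_arm:
  motion:
    - [[0,0,0],0]
    - [[0,0,0],0]
    - [[0,0,0],0]
    - [[0,0,0],0]
    - [[0,0,0],0]
    - [[0,0,0],0]
    - [[0,0,0],0]
    - [[0,0,0],0]
    - [[-5,0,0],0]
    - [[-9,0,0],0]
    - [[-13,0,0],0]
    - [[-13,0,0],0]
    - [[-13,0,0],0]
  hand: 1

```text
t: 11.85
ee_pos: [0.5866, 0.1796, 0.0255]
orientation: [-0.002, 0.765, 0.644, 0.004]
force: [1.9, 9.6, 1.5]
opening: 0.224
gripper_force: 69.6
```

move_arm:
  motion:
    - [[-13,0,0],0]
    - [[-13,0,0],0]
    - [[-13,0,0],0]

```text
t: 12.1
ee_pos: [0.5845, 0.1656, 0.0253]
orientation: [-0.001, 0.765, 0.644, 0.004]
force: [2.9, 7.1, 1.3]
opening: 0.223
gripper_force: 69.3
```

move_arm:
  motion:
    - [[0,0,0],0]
    - [[0,0,0],0]
    - [[0,0,0],0]
    - [[0,0,0],0]
    - [[0,0,0],0]
    - [[0,0,0],0]
    - [[0,0,-40],0]
    - [[0,0,-80],0]
    - [[0,0,-120],0]
    - [[0,0,-148],0]
    - [[-40,-25,-148],0]
    - [[-70,-25,-148],0]
    - [[-70,-25,-148],0]
    - [[-70,-25,-148],0]
    - [[-70,-25,-148],0]
  hand: 0

```text
t: 13.35
ee_pos: [0.5453, 0.098, 0.1718]
orientation: [-0.0, 0.766, 0.643, 0.0]
force: [0.6, -0.5, -0.1]
opening: 0.997
gripper_force: 0.0
```

```bash
python3 - <<'E'
from h import *
print(pose()[0])
im,i=shot("wrist","w7"); d,_=shot("side","d7")
a=cv2.resize(im[134:214,395:475],(560,560),interpolation=cv2.INTER_CUBIC)
o=cv2.imread("pics/w6.png"); 
cv2.imwrite("pics/c7.png",np.hstack([cv2.resize(a,(400,400)),cv2.resize(d[190:250,165:225],(400,400),interpolation=cv2.INTER_CUBIC)]))
E
```

```text
[0.54534143 0.09804796 0.17183296]
```

View pics/c7.png

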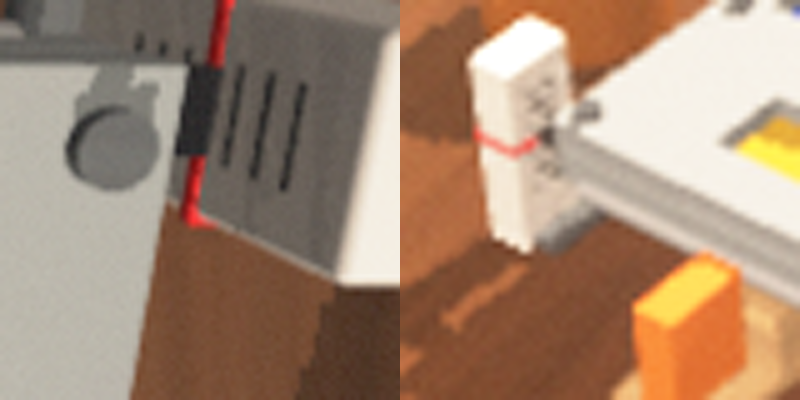

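The pointer now covers the red line, with its upper edge at crop 215 and the line at about 207. The last call repeated a relative shift, so the wedge is about 26 mm further in instead of 13. I'll compute tip heights on the post face plane.

```bash
cat > face.py <<'E'
from h import *
u=np.array([np.cos(np.radians(80.8)),np.sin(np.radians(80.8)),0]); x=np.array([u[1],-u[0],0]); m=np.array([.69246,.10167,.055])
def face(i,p,off=0):
    c,d=ray(i,p); X=c+d*(((m+off*x-c)@x)/(d@x)); return (X-m)@u*1000,(X[2]-.055)*1000
E
python3 - <<'E'
from face import *
i=arm.camera_info("wrist"); p,R,s=pose()
f=lambda X,Y,o=0:np.round(face(i,(395+X/5,134+Y/5),o),1)
print("line",f(228,5),f(190,222)); print("tip up edge",f(218,70),f(210,155),"low?",f(190,70),f(178,155)); print("ticks",f(238,70),f(270,75),f(303,85))
print("tip edge w/ 2mm standoff",f(218,70,-.002),f(210,155,-.002))
g=np.array([.5845,.1645,.055]); print("grip outward",(g-m)@u)
# w6 with camera pose shifted
import copy
j=copy.deepcopy(i); C=-i["R"].T@i["t"]+np.array([.5459-p[0],.1116-p[1],.1696-p[2]]); j["t"]=-j["R"]@C
h=lambda X,Y,o=0:np.round(face(j,(395+X/7,134+Y/7),o),1)
print("w6 line",h(325,110),h(275,425),"tip",h(290,195),h(283,318),"ticks",h(350,220),h(390,235))
print(R.round(3).tolist())
E
```

```text
line [16.3 -0. ] [-18.8  -1.2]
tip up edge [6.2 0. ] [-7.1  1.5] low? [ 4.8 -8.1] [-9.1 -7.8]
ticks [7.1 5.5] [ 7.8 14.1] [ 7.7 22.5]
tip edge w/ 2mm standoff [6.8 3.6] [-6.3  5.1]
grip outward 0.04476099851132535
w6 line [17.8 -0.6] [-19.1  -0.5] tip [ 7.2 -5. ] [-6.7 -2.4] ticks [7.1 7.6] [ 7.1 15.4]
[[0.172, 0.985, 0.0], [0.985, -0.172, 0.0], [0.0, -0.0, -1.0]]
```

```bash
python3 - <<'E'
from h import *
i=arm.camera_info("wrist"); im=cv2.imread("pics/w7.png")
print(proj(i,[.5845,.1645,.06]))
o=mask(im,[(8,22)],(150,255),(120,255))
for b in blobs(o,150)[0]: print(b)
a=cv2.resize(im[130:330,180:400],(660,600),interpolation=cv2.INTER_CUBIC); cv2.imwrite("pics/c8.png",a)
E
```

```text
[291.98917549  98.99126205]
([290.2, 94.3], 1692, [274, 64, 32, 62])
([319.7, 85.0], 202, [314, 72, 16, 30])
([270.7, 209.3], 4485, [226, 184, 109, 66])
([487.2, 287.6], 864, [470, 248, 42, 81])
```

View pics/c8.png

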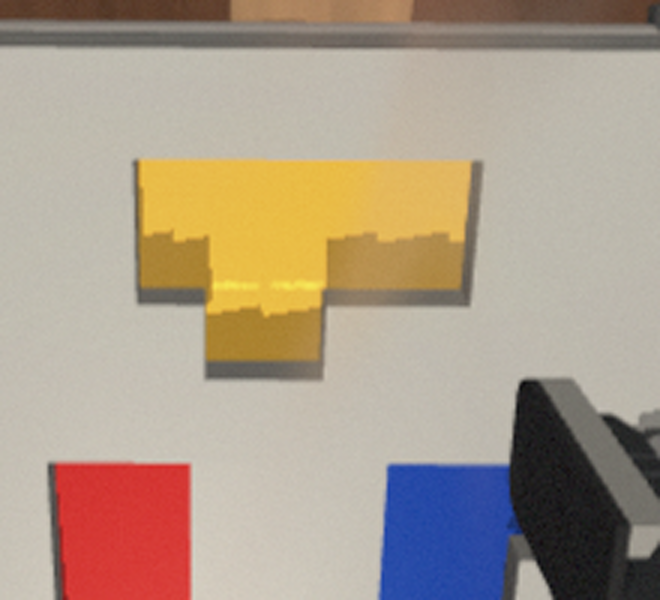

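The free edge (crop row about 30) and the yellow pocket outline are clear, and the wooden wedge goes in at crop column 320. I've viewed 12 pictures, so from here I measure numerically.

```bash
python3 - <<'E'
from face import *
i=arm.camera_info("wrist")
a=onz(i,(290,64),.06);b=onz(i,(291,126),.06);g=(a+b)/2
L=m-.12*x
print(a,b,np.linalg.norm(a-b),"grip outward",(g-L)@u,"lat",(g-L)@x)
im=cv2.imread("pics/w7.png"); hsv=cv2.cvtColor(im,cv2.COLOR_BGR2HSV)
o=mask(im,[(8,22)],(150,255),(120,255)); print([ (r,np.where(o[r,260:330])[0][[0,-1]]+260) for r in range(64,127,8)])
print([(r,hsv[r,290].tolist()) for r in range(56,134,3)])
E
```

```text
[0.58641992 0.18855863 0.06      ] [0.58105634 0.14522035 0.06      ] 0.04366892143599214 grip outward 0.04699794047047305 lat 0.0022493291474005735
[(64, array([281, 303])), (72, array([277, 321])), (80, array([274, 328])), (88, array([277, 324])), (96, array([277, 329])), (104, array([277, 303])), (112, array([277, 303])), (120, array([274, 302]))]
[(56, [11, 132, 77]), (59, [10, 128, 80]), (62, [11, 132, 81]), (65, [11, 187, 215]), (68, [15, 174, 246]), (71, [15, 174, 246]), (74, [15, 174, 246]), (77, [15, 175, 246]), (80, [15, 176, 246]), (83, [15, 177, 245]), (86, [15, 175, 246]), (89, [15, 174, 246]), (92, [15, 175, 246]), (95, [15, 174, 246]), (98, [15, 174, 246]), (101, [15, 174, 245]), (104, [15, 176, 245]), (107, [14, 176, 245]), (110, [14, 174, 245]), (113, [15, 174, 245]), (116, [12, 179, 236]), (119, [11, 179, 215]), (122, [11, 181, 216]), (125, [11, 173, 168]), (128, [14, 118, 167]), (131, [13, 114, 165])]
```

The grip sits 47 mm outward against the 50 mm nominal, and the pointer centre is within about 0.5 mm of the line, so the case is level. Next I measure the pockets and then the covers.

```bash
python3 - <<'E'
from h import *
print(plan([0.53,-0.06,0.30],170))
E
```

```text
[[-159.0, 12.0, -128.5], np.float64(0.1), ('j6', 110.2)]
```

move_arm:
  motion:
    - [[0,0,-40],0]
    - [[-30,5,-70],0]
    - [[-65,8,-100],0]
    - [[-100,12,-128],0]
    - [[-140,12,-128],0]
    - [[-159,12,-128],0]
    - [[-159,12,-128],0]
    - [[-159,12,-128],0]
    - [[-159,12,-128],0]

```text
t: 14.2
ee_pos: [0.5298, -0.0597, 0.2992]
orientation: [-0.001, 0.765, 0.643, -0.0]
force: [0.2, 0.4, 0.6]
opening: 1.002
gripper_force: 0.0
```

```bash
python3 - <<'E'
from face import *
print(pose()[0])
im,i=shot("wrist","w9"); s,_=shot("scene","s9")
for n,h in dict(red=[(0,6),(172,180)],blue=[(108,125)],yellow=[(18,32)]).items():
    k=mask(im,h,(140,255),(60,255)); k[255:]=0
    l=[b for b in blobs(k,150)[0]]; print(n,l)
    for c in cv2.findContours(k,0,1)[0]:
        if cv2.contourArea(c)>600:
            q=cv2.approxPolyDP(c,4,True)[:,0]; print(q.tolist())
E
```

```text
[ 0.52983093 -0.05972126  0.29923707]
red [([221.2, 130.0], 3157, [199, 87, 56, 79]), ([159.6, 178.5], 498, [150, 160, 24, 34]), ([364.0, 181.7], 377, [353, 166, 20, 29])]
[[199, 87], [202, 164], [253, 165], [254, 141], [234, 139], [233, 88]]
blue [([297.8, 129.2], 1840, [285, 88, 31, 78])]
[[287, 88], [285, 165], [304, 165], [305, 155], [312, 152], [314, 119], [302, 107], [305, 90]]
yellow [([261.7, 23.3], 3863, [221, 0, 87, 60])]
[[221, 0], [222, 36], [239, 37], [239, 59], [267, 59], [270, 36], [305, 36], [307, 0]]
```

```bash
python3 - <<'E'
from face import *
im=cv2.imread("pics/w9.png"); i=arm.camera_info("wrist"); C=-i["R"].T@i["t"]; print("nadir",proj(i,[C[0],C[1],.07]),C)
for n,h in dict(blue=[(105,128)]).items():
    k=mask(im,h,(100,255),(25,255)); k[255:]=0
    for c in cv2.findContours(k,0,1)[0]:
        if cv2.contourArea(c)>600: print(n,cv2.approxPolyDP(c,3,True)[:,0].tolist())
hsv=cv2.cvtColor(im,cv2.COLOR_BGR2HSV)
print([hsv[130,c].tolist() for c in range(280,345,3)])
print([hsv[100,c].tolist() for c in range(300,345,3)])
u=u[:2];x=x[:2]
def loc(p,z): X=onz(i,p,z)[:2]; return np.round([X@u*1000,X@x*1000],1)
print("red: L",loc((199.5,87),.06),loc((202,164.5),.06)," R",loc((233.5,110),.072),"T",loc((215,87),.072),loc((215,87),.06),"B",loc((228,164.7),.06)," tabR",loc((254,153),.072),loc((254,153),.06))
E
```

```text
nadir [254.38324671  90.85725531] [0.54207787 0.01700267 0.44155554]
blue [[394, 253], [423, 254], [442, 244], [462, 247], [435, 227], [420, 227], [403, 236]]
blue [[341, 89], [287, 88], [284, 165], [310, 164], [317, 151], [321, 102], [340, 101]]
[[18, 11, 224], [18, 11, 223], [114, 153, 200], [115, 151, 203], [115, 154, 202], [115, 155, 203], [114, 156, 203], [114, 159, 200], [114, 160, 201], [114, 159, 201], [114, 153, 201], [115, 144, 200], [115, 135, 200], [117, 83, 165], [17, 11, 218], [17, 11, 217], [21, 12, 217], [21, 12, 218], [21, 15, 218], [18, 12, 218], [20, 14, 218], [23, 14, 218]]
[[115, 142, 203], [115, 141, 202], [115, 136, 203], [115, 135, 202], [115, 129, 201], [116, 119, 200], [115, 115, 201], [116, 123, 214], [115, 113, 201], [116, 113, 201], [116, 112, 200], [115, 115, 199], [117, 110, 199], [116, 112, 195], [165, 8, 128]]
red: L [108.2 472.2] [ 21.6 469.9]  R [ 83.9 509.5] T [107.8 490.6] [108.  489.2] B [ 21.  500.4]  tabR [ 36.7 531.2] [ 34.6 531.2]
```

```bash
cat > edges.py <<'E'
from face import *
U=np.array([np.cos(np.radians(80)),np.sin(np.radians(80))]);V=np.array([U[1],-U[0]])
def edge(i,k,axis,lo,hi,a,b,z):
    """mask k; boundary crossing along rows(axis=0: scan columns for each row in lo..hi between a and b)"""
    P=[]
    for t in range(lo,hi):
        line=(k[t,a:b] if axis==0 else k[a:b,t]).astype(float); w=np.where(line[1:]!=line[:-1])[0]
        if len(w): s=a+w[0]+.5; P.append((s,t) if axis==0 else (t,s))
    X=np.array([onz(i,p,z)[:2] for p in P]); c=np.median(X,0); vx,vy,_,_=cv2.fitLine((X*1000).astype(np.float32),cv2.DIST_HUBER,0,.01,.01).ravel()
    return c@U*1000,c@V*1000,np.degrees(np.arctan2(vy,vx))%180
E
python3 - <<'E'
from edges import *
im=cv2.imread("pics/w9.png"); i=arm.camera_info("wrist")
r=mask(im,[(0,8),(170,180)],(120,255),(60,255)); b=mask(im,[(105,128)],(70,255),(25,255)); y=mask(im,[(15,32)],(120,255),(60,255))
f=lambda *a:np.round(edge(i,*a),1)
print("red L",f(r,0,92,160,185,215,.06),"R",f(r,0,92,135,222,245,.072),"tabR",f(r,0,144,162,245,265,.072),"B",f(r,1,206,250,155,180,.06),"T",f(r,1,203,230,75,100,.072))
print("blue L",f(b,0,92,160,275,300,.072),"R",f(b,0,110,160,306,330,.06),"tabR",f(b,0,91,99,330,350,.06),"B",f(b,1,288,308,155,180,.06),"T",f(b,1,290,338,75,100,.072))
print("yel tabL",f(y,0,40,56,230,250,.072),"tabR",f(y,0,40,56,260,285,.072),"L",f(y,0,3,33,210,235,.06))
E
```

```text
red L [ 73.2 469.3  80. ] R [ 87.9 509.3  79.1] tabR [ 44.7 530.6  75.5] B [ 27.1 499.5 170.2] T [114.2 490.1 167.3]
blue L [ 74.7 564.1  80.1] R [ 59.5 604.6  78.4] tabR [107.3 627.1  84.7] B [ 27.3 581.9 170.2] T [114.4 593.7 170.2]
yel tabL [153.3 514.5  79.3] tabR [153.3 545.3  80.9] L [183.1 495.6  78.4]
```

```bash
python3 - <<'E'
from edges import *
for n,a,b in [("red",70.6,489.1),("blue",70.8,584.5)]: print(n,(U*a+V*b)/1000)
print(plan([0.42,-0.42,0.30],170))
E
```

```text
red [ 0.49392903 -0.0154039 ]
blue [ 0.58791442 -0.03177297]
[[-374.2, -46.5, -0.9], np.float64(0.2), ('j6', 93.4)]
```

move_arm:
  motion:
    - [[-374,-46,0],0]
    - [[-374,-46,0],0]
    - [[-374,-46,0],0]
    - [[-374,-46,0],0]
    - [[-374,-46,0],0]
    - [[-374,-46,0],0]
    - [[-374,-46,0],0]
    - [[-374,-46,0],0]
    - [[-374,-46,0],0]
    - [[-374,-46,0],0]
    - [[-374,-46,0],0]
    - [[-374,-46,0],0]
    - [[-374,-46,0],0]

```text
t: 15.38
ee_pos: [0.4205, -0.4194, 0.2996]
orientation: [-0.0, 0.765, 0.644, 0.0]
force: [0.4, 0.2, 0.9]
opening: 1.0
gripper_force: 0.0
```

```bash
python3 - <<'E'
from edges import *
p,R,s=pose();print(p)
im,i=shot("wrist","w10")
C=-i["R"].T@i["t"]; print("cam",C,"nadir",proj(i,[C[0],C[1],.012]))
for n,h in dict(red=[(0,6),(174,180)],blue=[(108,125)],yellow=[(20,32)]).items():
    k=mask(im,h,(130,255),(60,255)); k[256:]=0
    for c in cv2.findContours(k,0,1)[0]:
        if cv2.contourArea(c)>150:
            q=cv2.approxPolyDP(c,3,True)[:,0]; print(n,cv2.contourArea(c),q.tolist())
E
```

```text
[ 0.42047928 -0.41938251  0.29960602]
cam [ 0.43272523 -0.34321544  0.44204309] nadir [254.1481909  91.0555034]
red 2270.0 [[326, 99], [262, 119], [275, 161], [294, 155], [292, 139], [332, 126]]
blue 1846.0 [[175, 17], [172, 51], [184, 46], [222, 53], [226, 63], [220, 68], [171, 56], [171, 68], [237, 80], [241, 50], [198, 42], [198, 23]]
```

View pics/w10.png

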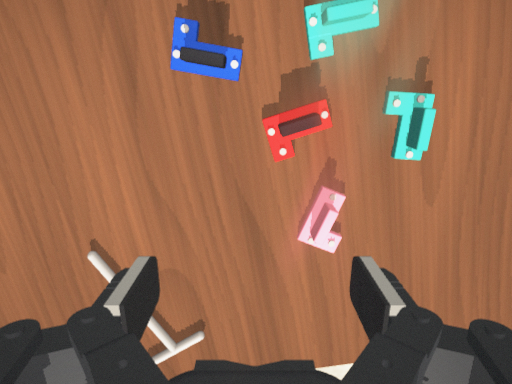

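13 pictures viewed. Red cover: bar corners (262,119), (326,99), (332,126) and tab corner (275,161). Blue cover: (175,17), (171,68), (237,80), (241,50). Pink and turquoise look-alikes are nearby, and there is no yellow cover here. Next I fit rigid poses.

```bash
cat > fit.py <<'E'
from edges import *
def rigid(M,P):
    M=np.array(M,float);P=np.array(P,float);mc,pc=M.mean(0),P.mean(0);H=(M-mc).T@(P-pc)
    a=np.arctan2(H[0,1]-H[1,0],H[0,0]+H[1,1]);R=np.array([[np.cos(a),-np.sin(a)],[np.sin(a),np.cos(a)]])
    t=pc-R@mc; return t,np.degrees(a),np.linalg.norm(P-(M@R.T+t),axis=1)
E
python3 - <<'E'
from fit import *
i=arm.camera_info("wrist")
red=[((262,119),(42,-18),.003),((326,99),(-42,-18),.006),((275,161),(42,40),.009),((332,126),(-42,18),.012),((294,155),(14,40),.012)]
blue=[((171,68),(42,18),.006),((237,80),(-42,18),0),((241,50),(-42,-18),.003),((175,17),(42,-40),.012),((198,21),(14,-40),.012)]
for n,c,q in [("red",red,7),("blue",blue,160)]:
    t,a,e=rigid([k[1] for k in c],[onz(i,k[0],k[2])[:2]*1000 for k in c]); print(n,t.round(1),a.round(1),e.round(1))
    print(plan([t[0]/1000,t[1]/1000,.10],a+90))
print(pose()[0])
# yellow elsewhere?
for n in ("scene0","side0"):
    k=mask(cv2.imread(f"pics/{n}.png"),[(21,33)],(150,255),(120,255)); print(n,blobs(k,10)[0])
E
```

```text
red [ 480.7 -390.5] -172.7 [1.1 1.2 0.9 1.2 1.4]
[[38.5, 54.4, 199.8], np.float64(72.9), ('j6', 54.9)]
blue [ 381.  -296.7] 160.4 [1.1 1.5 1.6 1.9 0.8]
[[114.0, -59.8, 199.9], np.float64(-80.2), ('j6', 54.9)]
[ 0.4205182  -0.41930811  0.29982179]
scene0 [([278.7, 221.9], 124, [268, 216, 23, 14])]
side0 [([230.6, 219.7], 240, [216, 213, 27, 16])]
```

move_arm:
  motion:
    - [[38,54,30],73]
    - [[38,54,60],73]
    - [[38,54,90],73]
    - [[38,54,120],73]
    - [[38,54,150],73]
    - [[38,54,170],73]
    - [[38,54,190],73]
    - [[38,54,200],73]
    - [[38,54,200],73]
    - [[38,54,200],73]
    - [[38,54,200],73]
    - [[38,54,235],73]
    - [[38,54,265],73]
    - [[38,54,284],73]
    - [[38,54,284],73]
    - [[38,54,284],73]

```text
t: 16.77
ee_pos: [0.4791, -0.3915, 0.0154]
orientation: [-0.001, 0.998, 0.063, -0.001]
force: [0.3, -0.4, 0.3]
opening: 1.0
gripper_force: 0.0
```

```bash
python3 - <<'E'
from h import *
print(pose()[0],plan([.4807,-.3905,.016],-172.7+90))
E
```

```text
[ 0.47906202 -0.39151913  0.01539044] [[1.8, -0.8, -0.6], np.float64(-0.1), ('j6', 133.5)]
```

move_arm:
  motion:
    - [[2,0,0],0]
    - [[2,0,0],0]
    - [[2,0,0],0]
    - [[2,0,0],0]
    - [[2,0,0],0]
    - [[2,0,0],0]
    - [[2,0,0],0]
    - [[2,0,0],0]
    - [[2,0,0],0]
    - [[2,0,0],0]
    - [[2,0,-30],0]
    - [[2,0,-60],0]
    - [[2,0,-100],0]
    - [[2,0,-140],0]
    - [[2,0,-140],0]
    - [[2,0,-140],0]
  hand: 1
  newtons: 70

```text
t: 18.1
ee_pos: [0.4828, -0.3941, 0.1584]
orientation: [0.002, 0.998, 0.061, 0.002]
force: [-0.3, 1.4, -3.2]
opening: 0.153
gripper_force: 69.2
```

```bash
cat > held.py <<'E'
from h import *
import sys
hues={"red":[(0,8),(172,180)],"blue":[(105,128)]}[sys.argv[1]]
p,R,s=pose(); im,i=shot("wrist",sys.argv[2]); print(p,s["opening"])
k=mask(im,hues,(110,255),(50,255)); 
def tool(px,zt):  # ray onto plane at tool z = zt (m)
    c,d=ray(i,px); c=R.T@(c-p); d=R.T@d; return (c+d*(zt-c[2])/d[2])*1000
for c in cv2.findContours(k,0,1)[0]:
    if cv2.contourArea(c)>250:
        q=cv2.approxPolyDP(c,3,True)[:,0]
        for a in q: print(a.tolist(),tool(a,.004).round(1)[:2])
        print("-")
E
python3 held.py red w11
```

```text
[ 0.48282052 -0.39411721  0.15835848] 0.15328843035722362
[304, 269] [-8.2 24.9]
[305, 282] [-15.7  25.7]
[314, 295] [-23.3  30.7]
[330, 301] [-26.9  39.2]
[332, 280] [-14.5  39.3]
[328, 271] [-9.4 36.9]
-
[218, 169] [ 42.9 -16.4]
[218, 252] [  1.2 -17.8]
[224, 252] [  1.2 -14.8]
[227, 242] [  6.6 -13.2]
[236, 241] [ 7.1 -8.8]
[243, 210] [23.1 -5.3]
[266, 210] [23.1  5.6]
[272, 242] [6.6 8.6]
[283, 243] [ 6.1 14. ]
[288, 263] [-4.9 16.8]
[298, 257] [-1.5 21.6]
[300, 261] [-3.8 22.7]
[296, 249] [ 2.8 20.5]
[302, 249] [ 2.8 23.4]
[302, 244] [ 5.5 23.3]
[308, 242] [ 6.6 26.1]
[306, 234] [10.8 25. ]
[313, 228] [13.9 28.2]
[315, 213] [21.6 28.7]
[320, 211] [22.6 31. ]
[317, 206] [25.1 29.5]
[326, 199] [28.6 33.5]
[320, 195] [30.5 30.5]
[326, 194] [31.  33.3]
[323, 188] [33.9 31.7]
[321, 193] [31.5 31. ]
[315, 181] [37.3 27.9]
[321, 177] [39.1 30.5]
[310, 175] [40.1 25.4]
[312, 181] [37.3 26.5]
[305, 184] [35.8 23.3]
[295, 209] [23.6 19.2]
[291, 169] [42.9 16.7]
-
[368, 132] [59.4 49.8]
[369, 135] [58.1 50.4]
[359, 133] [59.  45.9]
[348, 147] [52.9 41.6]
[335, 145] [53.7 35.8]
[333, 149] [52. 35.]
[337, 149] [52.  36.8]
[331, 149] [52.  34.2]
[331, 153] [50.2 34.3]
[322, 150] [51.5 30.2]
[330, 156] [48.8 33.9]
[323, 155] [49.3 30.8]
[327, 162] [46.1 32.8]
[354, 182] [36.8 45.8]
[351, 175] [40.1 44.1]
[365, 183] [36.3 50.9]
[350, 166] [44.3 43.3]
[356, 160] [47.  45.7]
[356, 165] [44.7 45.9]
[356, 160] [47.  45.7]
[376, 140] [55.9 53.7]
[381, 140] [55.9 55.9]
-
```

```bash
cat >> h.py <<'E'
def tool(i,px,zt):
    p,R,s=pose(); c,d=ray(i,px); c=R.T@(c-p); d=R.T@d; return ((c+d*(zt-c[2])/d[2])*1000).round(1)
E
python3 - <<'E'
from h import *
i=arm.camera_info("wrist")
for z in (.0035,.0155): print(z,tool(i,(217.5,169),z),tool(i,(291.5,169),z))
print(plan([.4939,-.0154,.158],170))
E
```

```text
0.0035 [ 43.  -16.5   3.5] [43.  16.9  3.5]
0.0155 [ 40.3 -17.9  15.5] [40.2 18.3 15.5]
[[58.8, -373.1, -2.3], np.float64(-72.9), ('j6', 133.7)]
```

Held red checks: end width 36.2 mm (36 expected), and the cover centre is 1.75 mm behind the TCP along tool x. Carry it over the pocket.

move_arm:
  motion:
    - [[59,-372,0],-73]
    - [[59,-372,0],-73]
    - [[59,-372,0],-73]
    - [[59,-372,0],-73]
    - [[59,-372,0],-73]
    - [[59,-372,0],-73]
    - [[59,-372,0],-73]
    - [[59,-372,0],-73]
    - [[59,-372,0],-73]
    - [[59,-372,0],-73]
    - [[59,-372,0],-73]
    - [[59,-372,0],-73]
    - [[59,-372,0],-73]
    - [[59,-372,0],-73]

```text
t: 19.32
ee_pos: [0.4936, -0.0176, 0.155]
orientation: [-0.0, 0.767, 0.642, -0.001]
force: [0.6, -0.7, -2.4]
opening: 0.149
gripper_force: 69.3
```

```bash
python3 - <<'E'
from edges import *
p,R,s=pose();print(p,s["opening"],s["gripper_force"],yaw_of_toolx(R),plan([.4942,-.0137,.082],170))
im,i=shot("wrist","w12"); r=mask(im,[(0,8),(172,180)],(110,255),(50,255))
for c in cv2.findContours(r,0,1)[0]:
    if cv2.contourArea(c)>250: print([a.tolist() for a in cv2.approxPolyDP(c,4,True)[:,0]])
E
```

```text
[ 0.49361041 -0.01757883  0.15502033] 0.149129919145717 69.32878375053406 79.82769026164647 [[4.0, 0.0, 73.0], np.float64(-0.2), ('j6', 98.1)]
[[304, 270], [314, 295], [331, 300], [327, 271]]
[[468, 243], [461, 274], [447, 275], [461, 289], [478, 289], [487, 257]]
[[176, 227], [154, 256], [158, 288], [175, 288], [180, 276]]
[[229, 139], [229, 168], [216, 176], [219, 253], [227, 242], [236, 242], [243, 210], [268, 212], [272, 241], [282, 242], [285, 253], [292, 247], [308, 248], [310, 217], [291, 216], [292, 174], [283, 167], [284, 140]]
```

```bash
python3 - <<'E'
from edges import *
p,R,s=pose(); i=arm.camera_info("wrist"); h=p[2]
print(tool(i,(228.5,139.5),h-.072),tool(i,(284.5,139.5),h-.072),tool(i,(228.5,139.5),h-.060),tool(i,(284.5,139.5),h-.06))
print("held",tool(i,(216.5,175),.0155),tool(i,(292,175),.0155))
E
```

```text
[ 45.7 -18.3  83.2] [45.7 19.8 83.2] [ 44.  -19.2  95.2] [44.  20.9 95.2]
held [ 37.8 -19.4  15.5] [37.8 17.7 15.5]
```

```bash
python3 - <<'E'
import cv2,numpy as np
from h import mask
for n in ("w11","w12"):
    im=cv2.imread(f"pics/{n}.png"); r=mask(im,[(0,8),(172,180)],(110,255),(50,255))
    print(n,[(c,int(np.where(r[150:230,c])[0][0])+150 if r[150:230,c].any() else None) for c in list(range(214,230,2))+list(range(282,296,2))])
    print([(q,[int(z) for z in np.where(r[q,200:300])[0][[0,-1]]+200]) for q in (172,178,186,194,202,210,220)])
    print([im[q,222].tolist() for q in range(160,184,2)])
E
```

```text
w11 [(214, None), (216, 173), (218, 169), (220, 168), (222, 168), (224, 168), (226, 168), (228, 168), (282, 168), (284, 168), (286, 168), (288, 168), (290, 169), (292, 172), (294, 208)]
[(172, [217, 292]), (178, [216, 293]), (186, [216, 293]), (194, [216, 293]), (202, [216, 299]), (210, [217, 299]), (220, [217, 299])]
[[80, 110, 171], [76, 110, 167], [74, 106, 158], [73, 105, 158], [57, 80, 164], [36, 41, 175], [43, 40, 182], [56, 56, 241], [66, 69, 247], [67, 70, 247], [64, 67, 247], [65, 69, 247]]
w12 [(214, None), (216, 176), (218, 171), (220, 169), (222, 169), (224, 169), (226, 169), (228, 169), (282, 150), (284, 150), (286, 169), (288, 169), (290, 170), (292, 174), (294, 217)]
[(172, [218, 290]), (178, [216, 292]), (186, [217, 292]), (194, [217, 292]), (202, [217, 291]), (210, [217, 291]), (220, [218, 299])]
[[193, 205, 210], [193, 205, 210], [194, 206, 209], [193, 205, 211], [140, 150, 181], [36, 39, 141], [35, 37, 145], [43, 44, 191], [44, 44, 199], [41, 42, 198], [45, 48, 200], [46, 47, 200]]
```

move_arm:
  motion:
    - [[3.7,0.6,0],0]
    - [[3.7,0.6,20],0]
    - [[3.7,0.6,45],0]
    - [[3.7,0.6,58],0]
    - [[3.7,0.6,64],0]
    - [[3.7,0.6,68],0]
    - [[3.7,0.6,72],0]
    - [[3.7,0.6,72],0]
    - [[3.7,0.6,72],0]

```text
t: 20.12
ee_pos: [0.4959, -0.0129, 0.0844]
orientation: [0.0, 0.766, 0.643, 0.0]
force: [-0.0, 0.5, -2.4]
opening: 0.151
gripper_force: 69.3
```

move_arm:
  motion:
    - [[0,0,3],0]
    - [[0,0,5],0]
    - [[0,0,7],0]
    - [[0,0,8.5],0]
    - [[0,0,8.5],0]
    - [[0,0,8.5],0]

```text
t: 20.62
ee_pos: [0.496, -0.0132, 0.0775]
orientation: [0.001, 0.766, 0.643, 0.001]
force: [-4.0, -3.7, 13.8]
opening: 0.148
gripper_force: 71.9
```

move_arm:
  motion:
    - [[0,0,7],0]
    - [[0,0,7],0]
    - [[0,0,7],0]
    - [[0,0,7],0]
    - [[0,0,7],0]
    - [[0,0,7],0]
    - [[0,0,-20],0]
    - [[0,0,-50],0]
    - [[0,0,-90],0]
    - [[0,0,-120],0]
    - [[0,0,-120],0]
    - [[0,0,-120],0]
  hand: 0

```text
t: 21.62
ee_pos: [0.4968, -0.0127, 0.1969]
orientation: [0.001, 0.766, 0.643, 0.002]
force: [-0.1, -0.4, -0.9]
opening: 1.001
gripper_force: 0.0
```

```bash
python3 - <<'E'
from edges import *
p,R,s=pose();print(p); im,i=shot("wrist","w13"); r=mask(im,[(0,8),(172,180)],(110,255),(50,255))
for c in cv2.findContours(r,0,1)[0]:
    if cv2.contourArea(c)>400:
        q=[a.tolist() for a in cv2.approxPolyDP(c,4,True)[:,0]]; print(q)
        if len(q)<14: print([tool(i,a,p[2]-.072)[:2].tolist() for a in q])
E
```

```text
[ 0.49679991 -0.01266021  0.19687342]
[[433, 228], [429, 254], [417, 256], [430, 269], [444, 269], [450, 240]]
[[-38.0, 158.9], [-63.5, 159.4], [-65.5, 148.8], [-78.9, 162.8], [-78.9, 175.8], [-49.7, 176.0]]
[[184, 216], [165, 239], [168, 268], [181, 268], [187, 257]]
[[-26.3, -60.1], [-48.1, -78.4], [-77.2, -78.0], [-77.2, -66.1], [-66.0, -59.9]]
[[229, 139], [231, 232], [297, 234], [299, 205], [275, 204], [276, 139]]
[[40.3, -19.4], [-41.5, -19.5], [-43.5, 38.9], [-16.3, 39.6], [-15.4, 18.9], [40.3, 18.7]]
```

move_arm:
  motion:
    - [[-1,0,20],0]
    - [[-1,0,40],0]
    - [[-1,0,60],0]
    - [[-1,0,75],0]
    - [[-1,0,82],0]
    - [[-1,0,86],0]
    - [[-1,0,89],0]
    - [[-1,0,89],0]
    - [[-1,0,89],0]
  hand: 1

```text
t: 22.42
ee_pos: [0.4956, -0.0137, 0.1067]
orientation: [0.0, 0.766, 0.643, 0.0]
force: [0.2, -0.1, 0.4]
opening: -0.006
gripper_force: 0.0
```

move_arm:
  motion:
    - [[0,0,1],0]
    - [[0,0,2],0]
    - [[0,0,3],0]
    - [[0,0,4],0]
    - [[0,0,5],0]
    - [[0,0,5],0]
    - [[0,0,5],0]

```text
t: 23.0
ee_pos: [0.496, -0.0138, 0.1047]
orientation: [0.001, 0.766, 0.643, 0.001]
force: [-6.3, 0.2, 21.4]
opening: -0.0
gripper_force: 10.9
```

Rib top is at 0.1047 m under 21 N (0.104 expected), so red is home. On to blue, which I measure afresh.

move_arm:
  motion:
    - [[0,0,-40],0]
    - [[0,0,-80],0]
    - [[-10,-10,-120],0]
    - [[-50,-20,-160],0]
    - [[-380,-58,-195],0]
    - [[-380,-58,-195],0]
    - [[-380,-58,-195],0]
    - [[-380,-58,-195],0]
    - [[-380,-58,-195],0]
    - [[-380,-58,-195],0]
    - [[-380,-58,-195],0]
    - [[-380,-58,-195],0]
    - [[-380,-58,-195],0]
    - [[-380,-58,-195],0]
    - [[-380,-58,-195],0]
    - [[-380,-58,-195],0]
  hand: 0

```text
t: 24.33
ee_pos: [0.3726, -0.3768, 0.2962]
orientation: [-0.0, 0.765, 0.643, 0.0]
force: [0.1, 0.5, -0.6]
opening: 1.003
gripper_force: 0.0
```

```bash
python3 - <<'E'
from edges import *
p,R,s=pose();print(p)
im,i=shot("wrist","w14")
C=-i["R"].T@i["t"]; print("nadir",proj(i,[C[0],C[1],.012]))
for n,h in dict(red=[(0,6),(174,180)],blue=[(105,128)],yellow=[(20,32)]).items():
    k=mask(im,h,(130,255),(60,255)); k[256:]=0
    for c in cv2.findContours(k,0,1)[0]:
        if cv2.contourArea(c)>150: print(n,cv2.contourArea(c),cv2.approxPolyDP(cv2.convexHull(c),3,True)[:,0].tolist(),cv2.approxPolyDP(c,4,True)[:,0].tolist())
E
```

```text
[ 0.37259135 -0.37680669  0.29616081]
nadir [254.13732337  91.13203759]
blue 2398.5 [[222, 48], [243, 52], [286, 80], [280, 108], [216, 97]] [[222, 48], [216, 97], [280, 108], [286, 80], [243, 72], [244, 53]]
```

```bash
python3 - <<'E'
from fit import *
i=arm.camera_info("wrist")
c=[((222,48),(42,-40)),((216,97),(42,18)),((280,108),(-42,18)),((286,80),(-42,-18)),((243.5,52.5),(14,-40)),((243,72),(14,-18))]
t,a,e=rigid([k[1] for k in c],[onz(i,k[0],.012)[:2]*1000 for k in c]); print(t.round(1),a.round(1),e.round(1))
print(plan([t[0]/1000,t[1]/1000,.016],a+90))
E
```

```text
[ 381.2 -296.9] 160.5 [1.1 1.9 2.6 1.4 1.5 1.9]
[[79.6, -5.2, 280.3], np.float64(-80.3), ('j6', 54.5)]
```

move_arm:
  motion:
    - [[80,-5,20],-80]
    - [[80,-5,40],-80]
    - [[80,-5,60],-80]
    - [[80,-5,80],-80]
    - [[80,-5,100],-80]
    - [[80,-5,120],-80]
    - [[80,-5,140],-80]
    - [[80,-5,160],-80]
    - [[80,-5,180],-80]
    - [[80,-5,195],-80]
    - [[80,-5,200],-80]
    - [[80,-5,205],-80]
    - [[80,-5,240],-80]
    - [[80,-5,265],-80]
    - [[80,-5,280],-80]
    - [[80,-5,280],-80]
    - [[80,-5,280],-80]

```text
t: 25.8
ee_pos: [0.3812, -0.2972, 0.0162]
orientation: [-0.001, 0.173, 0.985, 0.0]
force: [0.0, 0.9, 0.9]
opening: 1.002
gripper_force: 0.0
```

```bash
python3 - <<'E'
from h import *
print(pose()[0],plan([.3812,-.2969,.016],160.5+90))
E
```

```text
[ 0.38124239 -0.29719794  0.0162239 ] [[0.1, 0.3, 0.2], np.float64(-0.4), ('j6', -18.0)]
```

move_arm:
  motion:
    - [[0,0,0],0]
    - [[0,0,0],0]
    - [[0,0,0],0]
    - [[0,0,0],0]
    - [[0,0,0],0]
    - [[0,0,0],0]
    - [[0,0,0],0]
    - [[0,0,0],0]
    - [[0,0,0],0]
    - [[0,0,0],0]
    - [[0,0,-30],0]
    - [[0,0,-60],0]
    - [[0,0,-100],0]
    - [[0,0,-140],0]
    - [[0,0,-140],0]
    - [[0,0,-140],0]
  hand: 1
  newtons: 70

```text
t: 27.13
ee_pos: [0.3829, -0.2996, 0.1583]
orientation: [0.002, 0.173, 0.985, -0.001]
force: [0.0, -0.7, -2.7]
opening: 0.15
gripper_force: 69.1
```

```bash
cat > hb.py <<'E'
from edges import *
import sys
p,R,s=pose(); print(p,s["opening"],s["gripper_force"]); im,i=shot("wrist",sys.argv[1])
r=mask(im,[(105,128)],(100,255),(40,255))
print([(c,int(np.where(r[140:230,c])[0][0])+140 if r[140:230,c].any() else None) for c in list(range(210,242,3))+list(range(276,300,3))])
print([(q,[int(z) for z in np.where(r[q,200:310])[0][[0,-1]]+200]) for q in (172,178,186,194,202,210) if r[q,200:310].any()])
for c in cv2.findContours(r,0,1)[0]:
    if cv2.contourArea(c)>400: print([a.tolist() for a in cv2.approxPolyDP(c,4,True)[:,0]])
print(plan([.5879,-.0318,.158],170))
E
python3 hb.py w15
```

```text
[ 0.38285815 -0.29963599  0.15833465] 0.1501576972698572 69.06569123268127
[(210, None), (213, None), (216, 173), (219, 167), (222, 167), (225, 167), (228, 167), (231, 167), (234, 167), (237, 167), (240, 167), (276, 167), (279, 167), (282, 167), (285, 167), (288, 167), (291, 167), (294, 167), (297, 167)]
[(172, [217, 309]), (178, [216, 309]), (186, [216, 309]), (194, [217, 309]), (202, [217, 306]), (210, [217, 309])]
[[216, 173], [219, 253], [227, 242], [236, 242], [242, 208], [268, 209], [272, 241], [282, 242], [286, 253], [292, 226], [336, 224], [340, 172], [334, 167], [219, 167]]
[[-103.2, 321.1, -1.7], np.float64(80.1), ('j6', -18.1)]
```

```bash
python3 - <<'E'
from h import *
i=arm.camera_info("wrist")
print(tool(i,(217.5,167.5),.0159),tool(i,(335.5,167.5),.0159))
E
```

```text
[ 42.6 -18.5  15.9] [42.6 39.3 15.9]
```

move_arm:
  motion:
    - [[-103,322,0],80]
    - [[-103,322,0],80]
    - [[-103,322,0],80]
    - [[-103,322,0],80]
    - [[-103,322,0],80]
    - [[-103,322,0],80]
    - [[-103,322,0],80]
    - [[-103,322,0],80]
    - [[-103,322,0],80]
    - [[-103,322,0],80]
    - [[-103,322,0],80]
    - [[-103,322,0],80]
    - [[-103,322,0],80]
    - [[-103,322,0],80]
    - [[-103,322,0],80]

```text
t: 28.43
ee_pos: [0.5869, -0.0309, 0.1547]
orientation: [-0.001, 0.765, 0.644, -0.001]
force: [0.0, 0.4, -3.0]
opening: 0.151
gripper_force: 69.3
```

```bash
python3 hb.py w16; python3 - <<'E'
from h import *
p,R,s=pose();print(yaw_of_toolx(R),plan([.5879,-.0318,.082],170))
E
```

```text
[ 0.5868534  -0.03088319  0.15465778] 0.15093184816933494 69.30356740951538
[(210, None), (213, None), (216, 174), (219, 168), (222, 167), (225, 167), (228, 167), (231, 145), (234, 145), (237, 145), (240, 145), (276, 145), (279, 145), (282, 145), (285, 145), (288, 145), (291, 145), (294, 145), (297, 145)]
[(172, [217, 309]), (178, [217, 309]), (186, [217, 309]), (194, [217, 309]), (202, [217, 306]), (210, [218, 309])]
[[416, 326], [470, 361], [504, 370], [459, 322], [439, 319]]
[[231, 145], [231, 165], [216, 174], [219, 253], [227, 241], [236, 241], [242, 208], [268, 209], [272, 241], [281, 241], [285, 252], [292, 225], [336, 224], [340, 174], [314, 166], [316, 146]]
[[-0.7, 0.9, -2.9], np.float64(0.1), ('j6', 96.8)]
80.14392419851559 [[-0.6, 1.0, 73.1], np.float64(0.1), ('j6', 96.8)]
```

```bash
python3 - <<'E'
from h import *
i=arm.camera_info("wrist"); h=pose()[0][2]
print(tool(i,(230.5,145),h-.072),tool(i,(316.5,145.5),h-.072)); print(tool(i,(230.5,145),h-.06),tool(i,(316.5,145.5),h-.06)); print(tool(i,(217,167.3),.0159),tool(i,(336,167.3),.0159))
E
```

```text
[ 42.  -17.   83.1] [41.6 41.7 83.1]
[ 40.1 -17.9  95.1] [39.7 44.  95.1]
[ 41.6 -19.1  15.9] [41.6 39.1 15.9]
```

move_arm:
  motion:
    - [[-1.8,2.6,0],0]
    - [[-1.8,2.6,20],0]
    - [[-1.8,2.6,40],0]
    - [[-1.8,2.6,40],0]

```text
t: 28.82
ee_pos: [0.5876, -0.0333, 0.1128]
orientation: [-0.002, 0.766, 0.643, -0.002]
force: [-1.8, -0.5, -3.0]
opening: 0.149
gripper_force: 69.1
```

```bash
python3 hb.py w17
```

```text
[ 0.58760347 -0.03328234  0.11283782] 0.14931006366672736 69.13441300392151
[(210, None), (213, None), (216, 173), (219, 168), (222, 167), (225, 152), (228, 152), (231, 152), (234, 152), (237, 153), (240, 153), (276, 153), (279, 153), (282, 153), (285, 153), (288, 153), (291, 153), (294, 153), (297, 153)]
[(172, [217, 309]), (178, [217, 309]), (186, [217, 309]), (194, [217, 309]), (202, [217, 306]), (210, [218, 309])]
[[455, 351], [511, 383], [511, 375], [489, 353]]
[[224, 152], [224, 165], [216, 173], [219, 253], [227, 241], [236, 241], [242, 208], [268, 209], [272, 241], [281, 241], [285, 252], [292, 225], [336, 224], [340, 174], [324, 167], [327, 153]]
[[1.3, -0.8, -43.6], np.float64(0.1), ('j6', 96.7)]
```

```bash
python3 - <<'E'
from h import *
i=arm.camera_info("wrist")
for h in (.1128,.1147):
  print(tool(i,(225,152.5),h-.072),tool(i,(225,152.5),h-.06),tool(i,(327,153),h-.06)); 
print(tool(i,(217,167.3),.0159),tool(i,(336,167.3),.0159))
E
```

```text
[ 44.4 -17.2  40.8] [ 42.3 -18.2  52.8] [41.9 42.5 52.8]
[ 44.1 -17.3  42.7] [ 41.9 -18.4  54.7] [41.6 42.9 54.7]
[ 41.6 -19.1  15.9] [41.6 39.1 15.9]
```

move_arm:
  motion:
    - [[0,0,0],0]
    - [[0,0,0],0]
    - [[0,0,0],0]
    - [[0,0,0],0]

```text
t: 29.2
ee_pos: [0.5912, -0.0331, 0.1175]
orientation: [0.001, 0.766, 0.643, 0.001]
force: [-0.2, -0.1, -2.4]
opening: 0.148
gripper_force: 69.1
```

```bash
python3 hb.py w18 | tail -4;  python3 - <<'E'
from edges import *
im=cv2.imread("pics/w18.png"); r=mask(im,[(105,128)],(100,255),(40,255)); print([np.where(r[q,200:345])[0][[0,-1]]+200 for q in range(150,182,2) if r[q,200:345].any()],[int(np.where(r[140:230,c])[0][0])+140 for c in (235,300,317)])
E
```

```text
[(172, [217, 309]), (178, [217, 309]), (186, [217, 309]), (194, [217, 309]), (202, [217, 306]), (210, [218, 309])]
[[447, 346], [511, 383], [480, 349]]
[[218, 152], [219, 253], [227, 241], [236, 241], [242, 208], [268, 209], [272, 241], [281, 241], [285, 252], [292, 225], [336, 224], [340, 174], [317, 168], [319, 153]]
[[0.7, -3.2, -40.7], np.float64(0.1), ('j6', 96.7)]
[array([218, 229]), array([218, 319]), array([218, 319]), array([218, 319]), array([218, 319]), array([218, 319]), array([218, 318]), array([218, 319]), array([218, 325]), array([217, 329]), array([217, 339]), array([216, 340]), array([216, 340]), array([217, 339]), array([217, 339])] [153, 153, 153]
```

```bash
python3 - <<'E'
from h import *
i=arm.camera_info("wrist"); h=pose()[0][2]; print(h)
print(tool(i,(218,152.7),h-.072),tool(i,(217.7,152.7),h-.06),tool(i,(319.5,153),h-.06)); 
print(tool(i,(217,167.3),.0159),tool(i,(336,167.3),.0159))
E
```

```text
0.11729456836933103
[ 43.5 -21.6  45.3] [ 41.4 -23.1  57.3] [41.1 38.9 57.3]
[ 41.6 -19.1  15.9] [41.6 39.1 15.9]
```

move_arm:
  motion:
    - [[0.2,-2.1,0],0]
    - [[0.2,-2.1,12],0]
    - [[0.2,-2.1,20],0]
    - [[0.2,-2.1,20],0]
    - [[0.2,-2.1,20],0]
    - [[0.2,-2.1,20],0]

```text
t: 29.75
ee_pos: [0.5883, -0.0324, 0.0964]
orientation: [-0.0, 0.766, 0.643, -0.0]
force: [0.7, 0.2, -1.7]
opening: 0.149
gripper_force: 69.3
```

```bash
python3 hb.py w19 | tail -1;  python3 - <<'E'
from edges import *
im=cv2.imread("pics/w19.png"); i=arm.camera_info("wrist"); h=pose()[0][2]
r=mask(im,[(105,128)],(100,255),(40,255)); e=[np.where(r[q,195:345])[0][[0,-1]]+195 for q in range(158,166,2)]; print(e,[int(np.where(r[140:230,c])[0][0])+140 for c in (235,300,315)])
l,rr=np.mean(e,0); print(tool(i,(l-.5,160),h-.06),tool(i,(rr+.5,160),h-.06))
E
```

```text
[[0.5, -0.7, -61.4], np.float64(0.1), ('j6', 96.8)]Traceback (most recent call last):
  File "<stdin>", line 3, in <module>
IndexError: index 0 is out of bounds for axis 0 with size 0
```

```bash
python3 - <<'E'
from edges import *
im=cv2.imread("pics/w19.png"); i=arm.camera_info("wrist"); h=pose()[0][2]
r=mask(im,[(105,128)],(100,255),(40,255)); print([(q,(np.where(r[q,195:345])[0][[0,-1]]+195).tolist()) for q in range(156,176,1) if r[q,195:345].any()])
for q in (225,): print(tool(i,(q,160.5),h-.072))
E
```

```text
[(160, [219, 298]), (161, [219, 332]), (162, [220, 332]), (163, [220, 332]), (164, [220, 332]), (165, [220, 332]), (166, [220, 332]), (167, [219, 321]), (168, [218, 323]), (169, [218, 326]), (170, [218, 331]), (171, [217, 338]), (172, [217, 339]), (173, [216, 339]), (174, [216, 339]), (175, [216, 340])]
[ 43.2 -15.8  24.6]
```

move_arm:
  motion:
    - [[-0.2,0.9,0],0]
    - [[-0.2,0.9,5],0]
    - [[-0.2,0.9,9],0]
    - [[-0.2,0.9,12],0]
    - [[-0.2,0.9,12],0]
    - [[-0.2,0.9,12],0]

```text
t: 30.3
ee_pos: [0.5887, -0.0328, 0.0838]
orientation: [-0.0, 0.766, 0.643, -0.0]
force: [0.6, 0.3, -1.7]
opening: 0.148
gripper_force: 69.3
```

move_arm:
  motion:
    - [[0,0,3],0]
    - [[0,0,5],0]
    - [[0,0,7],0]
    - [[0,0,8.5],0]
    - [[0,0,8.5],0]
    - [[0,0,8.5],0]

```text
t: 30.8
ee_pos: [0.5892, -0.033, 0.0778]
orientation: [0.001, 0.766, 0.643, 0.001]
force: [-4.0, -0.7, 10.7]
opening: 0.146
gripper_force: 71.2
```

move_arm:
  motion:
    - [[0,0,-1],0]
    - [[0,0,-1],0]
    - [[0,0,-1],0]
    - [[0,0,-1],0]
    - [[0,0,-1],0]
    - [[0,0,-1],0]
    - [[0,0,-30],0]
    - [[0,0,-60],0]
    - [[0,0,-60],0]
    - [[0,0,-60],0]
  hand: 0

```text
t: 31.63
ee_pos: [0.5909, -0.0329, 0.1377]
orientation: [0.002, 0.766, 0.643, 0.002]
force: [-0.7, 0.2, -0.8]
opening: 0.998
gripper_force: 0.0
```

move_arm:
  motion:
    - [[0,0,0],0]
    - [[0,0,0],0]
    - [[0,0,0],0]
    - [[0,0,0],0]
    - [[0,0,10],0]
    - [[0,0,20],0]
    - [[0,0,27],0]
    - [[0,0,27],0]
    - [[0,0,27],0]
  hand: 1

```text
t: 32.38
ee_pos: [0.5881, -0.0328, 0.1076]
orientation: [-0.001, 0.766, 0.643, -0.001]
force: [1.2, 0.5, 0.4]
opening: -0.003
gripper_force: 0.0
```

move_arm:
  motion:
    - [[0,0,1],0]
    - [[0,0,2],0]
    - [[0,0,3],0]
    - [[0,0,4],0]
    - [[0,0,5],0]
    - [[0,0,5],0]
    - [[0,0,5],0]

```text
t: 32.97
ee_pos: [0.5894, -0.0328, 0.1048]
orientation: [0.0, 0.766, 0.643, 0.0]
force: [-1.2, -0.2, 5.5]
opening: 0.001
gripper_force: 2.7
```

Both covers are home (rib tops at 0.1047 and 0.1048 m). Next I go back over the wedge and re-measure its grip.

```bash
python3 - <<'E'
from h import *
print(plan([.58,.12,.22],170))
E
```

```text
[[148.9, -35.5, -115.2], np.float64(0.1), ('j6', 96.8)]
```

move_arm:
  motion:
    - [[0,0,-40],0]
    - [[0,0,-80],0]
    - [[30,-8,-110],0]
    - [[70,-16,-115],0]
    - [[110,-25,-115],0]
    - [[149,-35,-115],0]
    - [[149,-35,-115],0]
    - [[149,-35,-115],0]
    - [[149,-35,-115],0]
  hand: 0

```text
t: 33.72
ee_pos: [0.5802, 0.12, 0.2186]
orientation: [0.0, 0.765, 0.643, -0.0]
force: [-0.1, -0.4, -0.5]
opening: 1.001
gripper_force: 0.0
```

```bash
python3 - <<'E'
from edges import *
p,R,s=pose(); im,i=shot("wrist","w20"); C=-i["R"].T@i["t"]; print(p,C,"nadir",proj(i,[C[0],C[1],.06]))
o=mask(im,[(8,20)],(155,255),(150,255)); o[:,:200]=0;o[:,330:]=0;o[256:]=0
c=max(cv2.findContours(o,0,1)[0],key=cv2.contourArea); q=cv2.approxPolyDP(c,3,True)[:,0]; print(q.tolist()); print([onz(i,a,.06)[:2].round(4).tolist() for a in q])
x,y,w,h=cv2.boundingRect(c); g=(onz(i,(x+w/2,y),.06)+onz(i,(x+w/2,y+h),.06))/2; print("mid",g,h,np.linalg.norm(onz(i,(x+w/2,y),.06)-onz(i,(x+w/2,y+h),.06)))
print([int(v) for v in cv2.cvtColor(im,cv2.COLOR_BGR2HSV)[y:y+h:3,x+w//2,2]])
sc,_=shot("scene","s20"); k=mask(sc,[(21,33)],(150,255),(120,255)); print(blobs(k,8)[0])
E
```

```text
[0.5801756  0.12002827 0.2186233 ] [0.59253143 0.1964171  0.36091352] nadir [254.05526437  90.46870682]
[[244, 100], [240, 103], [240, 149], [260, 150], [261, 103]]
[[0.5825, 0.1901], [0.5786, 0.1882], [0.5711, 0.1484], [0.5889, 0.1444], [0.5967, 0.1851]]
mid [0.58460192 0.16695753 0.06      ] 51 0.04488343018943434
[152, 245, 247, 247, 247, 247, 247, 247, 247, 247, 247, 247, 247, 247, 247, 231, 231]
[([277.9, 216.9], 132, [267, 211, 24, 14])]
```

```bash
python3 - <<'E'
from h import *
print(plan([.584,.1668,.0225],170))
E
```

```text
[[47.9, -4.7, 196.1], np.float64(-0.0), ('j6', 111.6)]
```

move_arm:
  motion:
    - [[30,-3,0],0]
    - [[48,-4.5,20],0]
    - [[48,-4.5,60],0]
    - [[48,-4.5,100],0]
    - [[48,-4.5,135],0]
    - [[48,-4.5,165],0]
    - [[48,-4.5,185],0]
    - [[48,-4.5,196],0]
    - [[48,-4.5,196],0]
    - [[48,-4.5,196],0]

```text
t: 34.65
ee_pos: [0.5846, 0.1671, 0.023]
orientation: [-0.0, 0.766, 0.643, -0.0]
force: [0.1, -0.3, -0.4]
opening: 1.0
gripper_force: 0.0
```

move_arm:
  motion:
    - [[0,0,0],0]
    - [[0,0,0],0]
    - [[0,0,0],0]
    - [[0,0,0],0]
    - [[0,0,0],0]
    - [[0,0,0],0]
    - [[0,0,0],0]
    - [[0,0,0],0]
    - [[0,0,0],0]
    - [[0,0,0],0]
  hand: 1
  newtons: 80

```text
t: 35.48
ee_pos: [0.5849, 0.1682, 0.0236]
orientation: [0.0, 0.766, 0.643, 0.001]
force: [-0.3, -0.9, 6.0]
opening: 0.221
gripper_force: 79.3
```

move_arm:
  motion:
    - [[4,0,0],0]
    - [[8,0,0],0]
    - [[12,0,0],0]
    - [[17,0,0],0]
    - [[22,0,0],0]
    - [[27,0,0],0]
    - [[32,0,0],0]
    - [[37,0,0],0]
    - [[42,0,0],0]
    - [[47,0,0],0]
    - [[52,0,0],0]
    - [[58,0,0],0]
    - [[64,0,0],0]
    - [[72,0,0],0]
    - [[82,0,0],0]
    - [[94,0,0],0]
    - [[106,0,0],0]
    - [[118,0,0],0]
    - [[130,0,0],0]
    - [[135,0,0],0]

```text
t: 37.15
ee_pos: [0.608, 0.3011, 0.0237]
orientation: [0.001, 0.766, 0.643, -0.0]
force: [-0.3, -1.6, 1.0]
opening: 0.225
gripper_force: 79.2
```

move_arm:
  motion:
    - [[0,0,-10],0]
    - [[0,0,-30],0]
    - [[0,0,-55],0]
    - [[0,0,-55],0]
    - [[0,0,-55],0]

```text
t: 37.57
ee_pos: [0.6084, 0.3015, 0.0791]
orientation: [0.0, 0.766, 0.643, 0.001]
force: [-0.7, -0.6, -3.6]
opening: 0.225
gripper_force: 78.8
```

```bash
python3 - <<'E'
from edges import *
p,R,s=pose(); im,i=shot("wrist","w21"); print(p,s["opening"],yaw_of_toolx(R))
o=mask(im,[(8,26)],(60,255),(180,255)); o[:,:180]=0;o[:,330:]=0
for c in cv2.findContours(o,0,1)[0]:
    if cv2.contourArea(c)>300:
        for a in cv2.approxPolyDP(c,4,True)[:,0]: print(a.tolist(),tool(i,a,.0195)[:2],tool(i,a,-.04)[:2])
E
```

```text
[0.60844634 0.30148601 0.07911678] 0.22467571324051877 80.05685555526377
[313, 186] [31.4 30.4] [48.3 19.3]
[310, 221] [12.1 29.9] [36.  18.9]
[296, 205] [21.1 22.1] [41.7 13.9]
[204, 209] [ 18.9 -26.2] [ 40.4 -16.8]
[207, 253] [ -6.7 -25.7] [ 24.  -16.5]
[217, 252] [ -6.1 -20.2] [ 24.4 -13. ]
[220, 242] [ -0.1 -18.4] [ 28.3 -11.8]
[230, 242] [ -0.1 -13. ] [28.2 -8.3]
[237, 213] [16.7 -8.9] [38.9 -5.8]
[228, 259] [-10.4 -14.3] [21.7 -9.2]
[226, 333] [-59.7 -16.7] [ -9.7 -10.7]
[232, 354] [-75.2 -13.4] [-19.5  -8.6]
[260, 356] [-76.8   3.7] [-20.5   2.3]
[258, 365] [-83.7   2.5] [-24.9   1.5]
[224, 359] [-79.  -18.4] [-22.  -11.8]
[224, 333] [-59.7 -17.9] [ -9.7 -11.5]
[223, 359] [-79. -19.] [-21.9 -12.2]
[249, 365] [-83.7  -3.1] [-24.9  -2.1]
[286, 359] [-79.1  19.7] [-22.   12.4]
[284, 334] [-60.6  18. ] [-10.2  11.3]
[285, 358] [-78.4  19.1] [-21.5  12. ]
[271, 360] [-79.9  10.5] [-22.5   6.6]
[282, 333] [-59.8  16.8] [-9.7 10.6]
[281, 264] [-13.6  15.1] [19.7  9.5]
[286, 282] [-25.   18.2] [12.4 11.4]
[294, 267] [-15.5  22.3] [18.5 14.1]
[292, 253] [-6.8 20.9] [24.  13.2]
[302, 252] [-6.2 26.4] [24.4 16.7]
[309, 261] [-11.7  30.5] [20.9 19.3]
[311, 227] [ 8.6 30.6] [33.8 19.3]
[317, 220] [12.6 33.6] [36.4 21.2]
[180, 42] [ 99.1 -33.3] [ 91.4 -21.3]
[182, 83] [ 81.6 -33.6] [ 80.2 -21.5]
[201, 129] [ 60.4 -25.7] [ 66.7 -16.5]
[313, 18] [108.9  26.3] [97.6 16.6]
[323, 128] [60.8 33.7] [67.  21.4]
[326, 65] [89.4 33.3] [85.2 21.1]
[319, 61] [91.1 30. ] [86.3 19. ]
[320, 36] [101.6  29.8] [92.9 18.9]
```

```bash
python3 - <<'E'
from h import *
print(plan([.3789,.3455,.079],172.8))
E
```

```text
[[4.5, -232.7, -1.3], np.float64(-2.7), ('j6', 126.3)]
```

move_arm:
  motion:
    - [[4,-40,0],-1]
    - [[4,-80,0],-2]
    - [[4,-120,0],-3]
    - [[4,-160,0],-3]
    - [[4,-200,0],-3]
    - [[4,-233,0],-3]
    - [[4,-233,0],-3]
    - [[4,-233,0],-3]
    - [[4,-233,0],-3]
    - [[4,-233,0],-3]

```text
t: 38.45
ee_pos: [0.3796, 0.3452, 0.0773]
orientation: [0.0, 0.749, 0.663, 0.0]
force: [0.3, 0.2, -2.7]
opening: 0.224
gripper_force: 79.4
```

```bash
python3 - <<'E'
from h import *
print(pose()[0],pose()[2]["opening"],plan([.3789,.3455,.029],172.8))
E
```

```text
[0.37960748 0.34517815 0.07734466] 0.22383733776106501 [[0.2, -0.8, 48.3], np.float64(0.2), ('j6', 139.3)]
```

move_arm:
  motion:
    - [[0,-1,15],0]
    - [[0,-1,30],0]
    - [[0,-1,40],0]
    - [[0,-1,45],0]
    - [[0,-1,48],0]
    - [[0,-1,49],0]
    - [[0,-1,49],0]
    - [[0,-1,49],0]

```text
t: 39.12
ee_pos: [0.3782, 0.3457, 0.0293]
orientation: [-0.0, 0.749, 0.663, 0.0]
force: [-0.1, 0.4, -2.1]
opening: 0.222
gripper_force: 79.4
```

move_arm:
  motion:
    - [[0,0,1],0]
    - [[0,0,2],0]
    - [[0,0,3],0]
    - [[0,0,3],0]

```text
t: 39.45
ee_pos: [0.3782, 0.3458, 0.0276]
orientation: [0.0, 0.749, 0.663, 0.001]
force: [-2.0, -2.0, 10.6]
opening: 0.223
gripper_force: 81.4
```

Contact with the tray floor. Release, rise, and look at everything.

move_arm:
  motion:
    - [[0,0,-1],0]
    - [[0,0,-1],0]
    - [[0,0,-1],0]
    - [[0,0,-1],0]
    - [[0,0,-1],0]
    - [[0,0,-1],0]
    - [[0,0,-1],0]
    - [[0,0,-30],0]
    - [[0,0,-70],0]
    - [[0,0,-110],0]
    - [[0,0,-150],0]
    - [[0,0,-190],0]
    - [[-40,0,-230],0]
    - [[-80,0,-270],0]
    - [[-120,0,-300],0]
    - [[-120,0,-300],0]
    - [[-120,0,-300],0]
  hand: 0

```text
t: 40.87
ee_pos: [0.3636, 0.2233, 0.331]
orientation: [0.001, 0.75, 0.662, 0.003]
force: [-0.3, 0.8, 0.1]
opening: 1.0
gripper_force: 0.0
```

```bash
python3 - <<'E'
from h import *
p,R,s=pose(); print(p); w,i=shot("wrist","w22"); sc,_=shot("scene","s22"); sd,_=shot("side","d22")
a=cv2.resize(sc[110:290,130:410],(400,300),interpolation=cv2.INTER_CUBIC);b=cv2.resize(sd[120:345,160:400],(400,300),interpolation=cv2.INTER_CUBIC)
cv2.imwrite("pics/fin.png",np.hstack([cv2.resize(w,(400,300)),np.zeros((300,0,3),np.uint8),a])); cv2.imwrite("pics/fin.png",np.vstack([cv2.imread("pics/fin.png"),np.hstack([b,cv2.resize(cv2.imread("pics/side0.png")[120:345,160:400],(400,300),interpolation=cv2.INTER_CUBIC)])]))
E
```

```text
[0.36363285 0.22327919 0.33098907]
```

View pics/fin.png

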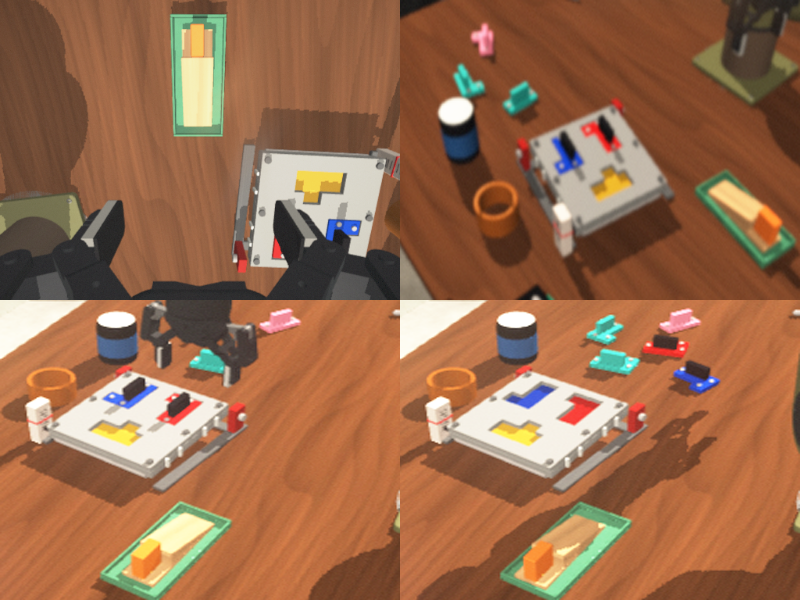

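The final picture shows the wedge flat in its tray, the case hanging down as at the start, and red and blue seated in their pockets. The bystanders are unmoved, and there is no yellow cover anywhere. Handing in.

```bash
python3 -c "
from rig import arm
print(arm.hand_in())"
```

```text
the job is handed in; nothing more can be done
None
```

I handed the job in. I propped the case level to within my measurement (about half a millimetre) and fitted the red and blue covers fully home. I found no yellow cover in the camera views. Then I drew the wedge out so the case came down on its stop and laid the wedge flat in its tray. The can, tape and carton look unmoved.

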